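# Put the work lights on charge

### The arm

A 6-joint arm with a two-finger parallel gripper is mounted at the origin on the work surface. World frame = base frame: x ahead of the robot, y to its left, z up, the work surface at z = 0. Lengths are in m, angles in rad, forces in N, time in s.
With the tool pointing down it reaches from about 0.35 to 0.725 m from the base axis. Payload 4.3 kg.
Tool frame: the origin (TCP) lies at the very end of the fingers, on their centre line; the grasp point (between the pads) lies 19 mm behind it; z points along the fingers, y is the line along which they close (so a half turn about z gives the same grasp; the last joint's range is limited). The gripper opens to 85 mm and grips with 20 to 120 N. Pads are 22 mm wide; open, the fingers measure 114 mm over their backs; the gripper's body (76 mm by 85 mm) begins 54 mm behind the grasp point. The pads swing forward as they close: fully open they stand 13 mm farther back than shut.
Start: joints at [-1.39, 0.377, 0.081, 1.274, 0, 1.46], TCP at [0.165, -0.551, 0.231] pointing down, gripper open.
Joint ranges: [-2.72, 2.72], [-0.84, 1.66], [-1.02, 1.22], [-1.77, 2.12], [-1.37, 1.28], [-3.14, 3.14]. Speed limits (rad/s): [2.57, 2.57, 3.14, 3.14, 3.14, 3.14].

### API

Orientations are given as a unit quaternion [x, y, z, w].
In Python, from cell import ctrl gives the robot as it stands. The module is installed in compiled form; this text tells all that it offers.
- The arm moves only by the shell command python3 -m creep 'ROWS' [FORCE]. ROWS is JSON, a list of rows, each an object with "translation": the shift along the tool's x, y, z as a fraction of full scale, a list of three; "twist": the turn, a rotation vector about the tool's x, y, z as a fraction of full scale, a list of three; "grip": the opening, from 0 (shut) to 1 (fully open). In form: [{"translation": [x, y, z], "twist": [rx, ry, rz], "grip": grip}, ...]. A call has 1 to 12 rows; each row is the pose to reach, as a shift and turn from the pose commanded when the call began, along the tool's axes at that moment, turning the shorter way round; what a row does not reach only later rows make up. Full scale, the value 1, is 400 mm for a shift and 360 degrees for a turn. A row lasts 1/10 s, in which the tool goes at most 50 mm and 8.59 degrees, less where a joint would pass 70% of its speed; a pose out of reach is approached as far as the arm can. A call with a number of a shift or a turn outside -1 to 1 is refused whole. A call with a gripper value outside its range is refused whole. The fingers move at their own pace and stop on an object; FORCE is the grip in N (left out, the last holds). Time passes only in rows, so rows that repeat a pose let the fingers close. It gives the time, the measured TCP pose, the force, the opening and the grip force at its end, in the units of the state.
- ctrl.read_state(): the state, without advancing time (a new reading comes with each control period).
- ctrl.grab_frame(name): name is "side" or "top"; returns the picture (480x640x3 uint8, red, green, blue); there is no depth.
- ctrl.get_calibration(name): a dict with "intrinsics" (3x3 intrinsics, pixels), "rvec" (rotation vector, rad) and "tvec" (3), from world to camera coordinates, as OpenCV has them. Camera axes: x right, y down, z forward; pixel columns grow to the right and rows downward; lengths in m; the calibration is good to about 2 mm. A picture is of the moment at which its call begins. get_calibration takes no time and is no camera call.
- ctrl.sign_off(): hands the job in; it is judged then, once.
The state is a dict: "time": time; "q": joint angles; "qvel": joint speeds; "joint_efforts": joint torques, N m; "eef_pos": TCP position; "orientation": TCP orientation; "force": force on the tool from outside, world axes, zero at the start; "torque": the same for the moment, N m; "grip_width": finger opening in m; "grip_force": force on a finger pad.
Only numpy, scipy, OpenCV 4.12 (cv2) and the standard library are available. Lean on these libraries where they do the work, as an engineer would, in place of code of your own. Each camera call takes 0.05 s, during which the arm holds its last target. There are 200 camera calls.

### The job

Put the cordless work lights that stand on the basement bench on charge: flip the cam lever outward to free the dock's tray, pull the empty tray out to its stop, and stand every light upright on a pad of its own, centred, with its contact shoe turned squarely to the white mark on that pad. Then slide the loaded tray fully home and flip the lever back to lock it, with every light still standing centred on its pad and facing its mark; leave everything else on the bench where it is.

Things in the scene. Friction and masses are not known exactly. Their poses are not given: they have to be found in the camera images.
- dock: charging dock fixed on the bench, 370 mm wide (y), 290 deep. Origin on the bench; +x points from its open front to the charger housing (55 mm high, at x 106 to 156 mm), z up. Floor 10 mm high; lipped side rails (27 mm high, |y| 147 to 164 mm, slippery) guide the tray along x with 2 mm play. Tray origin at dock x = -0.061 fully out (against a 5 mm front stop), +0.046 fully home
- tray: loose aluminium tray, 120 mm deep (x) by 300 wide (y), 0.6 kg, flat floor 8 mm thick, front wall 34 mm high, 280 wide; lies in the dock's rails, starts home, empty and locked. Origin: centre of underside; axes as the dock's. Slides along x with 3 to 12 N. Lights just stand on its floor, held by friction
- tray_handle (a point): centre of the tray's handle, a black bar 70 mm long (tray y), 12 thick (x), 12 high, 105 mm in front of the tray's origin, 58 mm above the bench; best pinched from above along x. The tray wall behind it (39 mm gap) is 44 mm high above the bench
- lever (a joint): cam lever at the dock's front right (-y) corner, axis along dock x. 0 = locked: handle leans 0.6 rad from upright towards the tray (+y), steel tongue across the tray's front wall so it cannot come out. 1.2 = free: handle leans 0.6 rad outward (-y), tongue swung up clear. Rigid stops at both ends; stays where left; about 2 N sideways at the ball moves it
- lever_tip (a point): centre of the lever's black ball grip, 22 mm across, at the end of a 10 mm steel rod, 85 mm from the lever's axis, which lies 34 mm above the bench at dock x -0.025, y -0.175
- pad0 (a point): centre of the leftmost (+y) of four pads on the tray, a flush dark disc 66 mm across, at tray x 0.008, y +0.114, z 0.008. Its index mark is a short white stroke on the tray floor behind the disc, 33 to 52 mm from its centre towards the charger housing (tray +x); a light's shoe belongs over it
- pad1 (a point): centre of the second from left of four pads on the tray, a flush dark disc 66 mm across, at tray x 0.008, y +0.038, z 0.008. Its index mark is a short white stroke on the tray floor behind the disc, 33 to 52 mm from its centre towards the charger housing (tray +x); a light's shoe belongs over it
- pad2 (a point): centre of the third from left of four pads on the tray, a flush dark disc 66 mm across, at tray x 0.008, y -0.038, z 0.008. Its index mark is a short white stroke on the tray floor behind the disc, 33 to 52 mm from its centre towards the charger housing (tray +x); a light's shoe belongs over it
- pad3 (a point): centre of the rightmost (-y) of four pads on the tray, a flush dark disc 66 mm across, at tray x 0.008, y -0.114, z 0.008. Its index mark is a short white stroke on the tray floor behind the disc, 33 to 52 mm from its centre towards the charger housing (tray +x); a light's shoe belongs over it
- light_a: first cordless work light, four alike, 0.28 kg: upright round body 60 mm across, 70 high, on it a flat upright grip fin 44 mm long (own x), 14 thick (y), 30 high (top at 100 mm). Low on its side a contact shoe, 22 mm wide, 27 high, sticks out to 42 mm from the axis on own +x. Origin: centre of underside, z up. Stands loose, any yaw; may be absent (None)
- light_a_shoe (a point): on the contact shoe of light_a, 36 mm from its axis along own +x, 14 mm above its underside
- light_b: second cordless work light, four alike, 0.28 kg: upright round body 60 mm across, 70 high, on it a flat upright grip fin 44 mm long (own x), 14 thick (y), 30 high (top at 100 mm). Low on its side a contact shoe, 22 mm wide, 27 high, sticks out to 42 mm from the axis on own +x. Origin: centre of underside, z up. Stands loose, any yaw; may be absent (None)
- light_b_shoe (a point): on the contact shoe of light_b, 36 mm from its axis along own +x, 14 mm above its underside
- light_c: third cordless work light, four alike, 0.28 kg: upright round body 60 mm across, 70 high, on it a flat upright grip fin 44 mm long (own x), 14 thick (y), 30 high (top at 100 mm). Low on its side a contact shoe, 22 mm wide, 27 high, sticks out to 42 mm from the axis on own +x. Origin: centre of underside, z up. Stands loose, any yaw; may be absent (None)
- light_c_shoe (a point): on the contact shoe of light_c, 36 mm from its axis along own +x, 14 mm above its underside
- light_d: fourth cordless work light, four alike, 0.28 kg: upright round body 60 mm across, 70 high, on it a flat upright grip fin 44 mm long (own x), 14 thick (y), 30 high (top at 100 mm). Low on its side a contact shoe, 22 mm wide, 27 high, sticks out to 42 mm from the axis on own +x. Origin: centre of underside, z up. Stands loose, any yaw; may be absent (None)
- light_d_shoe (a point): on the contact shoe of light_d, 36 mm from its axis along own +x, 14 mm above its underside
- jar: glass jar, 64 mm across, 75 mm high; not part of the job, leave it where it is
- tape: roll of paper tape lying flat, 90 mm across, 45 mm high; not part of the job, leave it where it is
- tape_measure: yellow tape measure, 70 x 40 x 62 mm; not part of the job, leave it where it is
- screwdriver: screwdriver lying on the bench; not part of the job, leave it where it is
- hammer: hammer lying on the bench; not part of the job, leave it where it is
- offcut: wood offcut, 140 x 50 x 35 mm; not part of the job, leave it where it is
- brush: paint brush lying on the bench; not part of the job, leave it where it is
There are look-alikes about, which are no part of the job. What is shaped like the light_c but green or purple is not meant. Leave any blue look-alike of the light_d alone.

How it is judged:
By the outcome, as a careful person would: the job done as asked, in the order asked, and still so for the second after the job is handed in, with the robot touching nothing.
Of light_a, light_b, light_c, light_d only 3 to 4 are there at a start; the rules pass over those that are not, and their reading is None.
At some moment in a run one of light_a, light_b, light_c, light_d may be knocked a few centimetres aside while the robot is not near it.
It also fails if it takes over 210 s, if anything falls off the work surface, if the arm or the gripper's body presses on something with over 40 N, if the wrist force passes 120 N, or if a joint passes its speed limit or range.

## Working session

There is one attempt and no reset: what is moved stays moved. The work goes in short steps, Python scripts to look and compute and a shell command to move; the robot and the scene stay as the last step left them, time stands still between calls to the robot, and variables do not carry over. Pictures are saved under pics/ and viewed, at most 14 in all, crops included, and the job is handed in when it is done.

```bash
mkdir -p pics; python3 - <<'E'
from cell import ctrl
import cv2,numpy as np
np.set_printoptions(precision=4,suppress=True)
for n in("side","top"):
    im=ctrl.grab_frame(n); cv2.imwrite(f"pics/{n}0.png",im[:,:,::-1])
    c=ctrl.get_calibration(n);R=cv2.Rodrigues(np.array(c["rvec"],float))[0]
    print(n,c["intrinsics"],R,-R.T@np.array(c["tvec"]).ravel())
s=ctrl.read_state();print(s)
E
```

```text
side [[529.5688   0.     321.1655]
 [  0.     529.5688 230.3689]
 [  0.       0.       1.    ]] [[-0.9223 -0.3863  0.0126]
 [-0.2227  0.5044 -0.8343]
 [ 0.3159 -0.7722 -0.5512]] [0.0494 1.0628 0.8131]
top [[434.5667   0.     322.0459]
 [  0.     434.5667 242.2968]
 [  0.       0.       1.    ]] [[-0.0086 -0.9999  0.0053]
 [-0.9909  0.0078 -0.1344]
 [ 0.1344 -0.0064 -0.9909]] [0.3418 0.0328 1.1943]
{'time': 0.1, 'q': array([-1.3903,  0.378 ,  0.0798,  1.2744, -0.    ,  1.4605]), 'qvel': array([ 0.0001, -0.0026,  0.0018, -0.0005,  0.0003,  0.0006]), 'joint_efforts': array([  0.0021, -46.4696,  27.0581,   0.012 ,  -0.0002,  -0.    ]), 'eef_pos': array([ 0.1648, -0.5503,  0.2304]), 'orientation': array([ 0.9894,  0.1449, -0.    , -0.0009]), 'force': array([-0.3777, -0.8379,  0.6571]), 'torque': array([-0.0477, -0.0196, -0.0355]), 'grip_force': 0.0, 'grip_width': 0.08538105478920717}
```

View pics/top0.png

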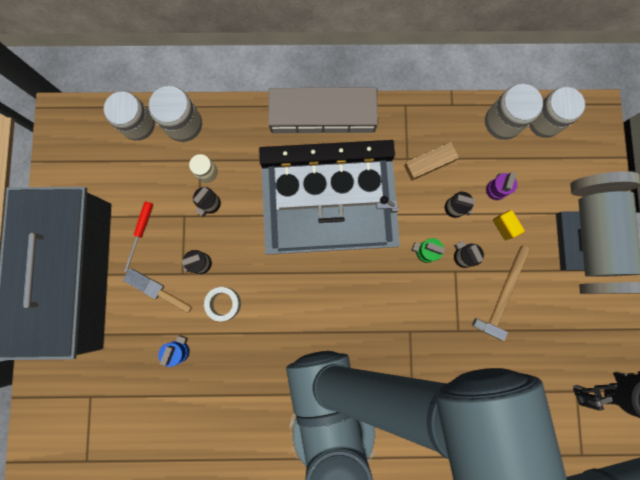

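View pics/side0.png

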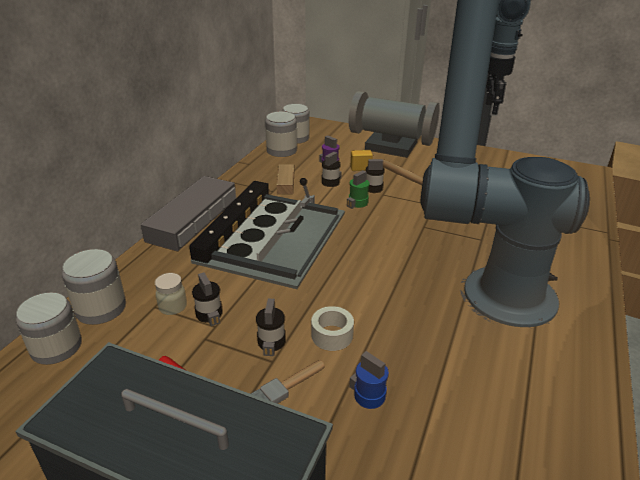

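Top view: four black lights, at (206,201), (196,262), (460,204) and (469,255). The look-alikes are green (430,249), purple (503,186) and blue (174,353). The black ones fit, since the coloured ones are excluded. Next: an enlarged crop and the dock measurement.

```bash
cat > h.py <<'E'
from cell import ctrl
import cv2,numpy as np
np.set_printoptions(precision=4,suppress=True)
C={}
for n in("side","top"):
    c=ctrl.get_calibration(n);R=cv2.Rodrigues(np.array(c["rvec"],float))[0]
    C[n]=(np.array(c["intrinsics"],float),R,np.array(c["tvec"],float).ravel())
def ray(n,uv,z):
    K,R,t=C[n];d=R.T@np.linalg.inv(K)@np.array([uv[0],uv[1],1.]);o=-R.T@t
    return o+d*(z-o[2])/d[2]
def proj(n,P):
    K,R,t=C[n];p=K@(R@np.array(P,float)+t);return p[:2]/p[2]
def crop(im,u,v,w,h,W,H):
    return cv2.resize(im[v-h//2:v+h//2,u-w//2:u+w//2],(W,H),interpolation=cv2.INTER_CUBIC)
def snap(n,name=None):
    im=ctrl.grab_frame(n)[:,:,::-1].copy()
    if name: cv2.imwrite(f"pics/{name}.png",im)
    return im
E
python3 - <<'E'
from h import *
t=cv2.imread("pics/top0.png");s=cv2.imread("pics/side0.png")
T=[(206,201),(196,262),(460,204),(469,255)];S=[(207,300),(270,328),(331,168),(375,175)]
r1=np.hstack([crop(t,u,v,50,50,200,200) for u,v in T]);r2=np.hstack([crop(s,u,v,60,60,200,200) for u,v in S])
r3=np.hstack([crop(t,330,200,160,80,400,200),crop(s,290,215,120,60,400,200)])
cv2.imwrite("pics/c0.png",np.vstack([r1,r2,r3]))
# pads: dark blobs in the tray
g=t.max(2)
m=((g<45)*255).astype(np.uint8); m[:168]=0;m[198:]=0;m[:,:272]=0;m[:,384:]=0
for c in cv2.findContours(m,0,2)[0]:
    if cv2.contourArea(c)>100:
        (u,v),_,_=cv2.fitEllipse(c); print("pad",u,v,cv2.contourArea(c),ray("top",(u,v),.018))
for (u,v) in T:
    print(u,v,[t[y,x].tolist() for x,y in((u,v),(u-5,v-8))])
# dock corners
for p in((263,250),(398,246)): print(ray("top",p,.01))
E
```

```text
pad 287.2080383300781 184.63417053222656 304.5 [0.6639 0.1207 0.018 ]
pad 314.57952880859375 182.93736267089844 300.5 [0.6682 0.0446 0.018 ]
pad 341.6349792480469 181.6220245361328 306.0 [ 0.6714 -0.0308  0.018 ]
pad 368.9711608886719 180.01402282714844 303.0 [ 0.6755 -0.1071  0.018 ]
206 201 [[35, 35, 37], [123, 131, 139]]
196 262 [[43, 47, 50], [35, 36, 38]]
460 204 [[36, 38, 40], [29, 29, 31]]
469 255 [[34, 34, 37], [30, 30, 32]]
[0.4824 0.1872 0.01  ]
[ 0.4905 -0.1836  0.01  ]
```

View pics/c0.png

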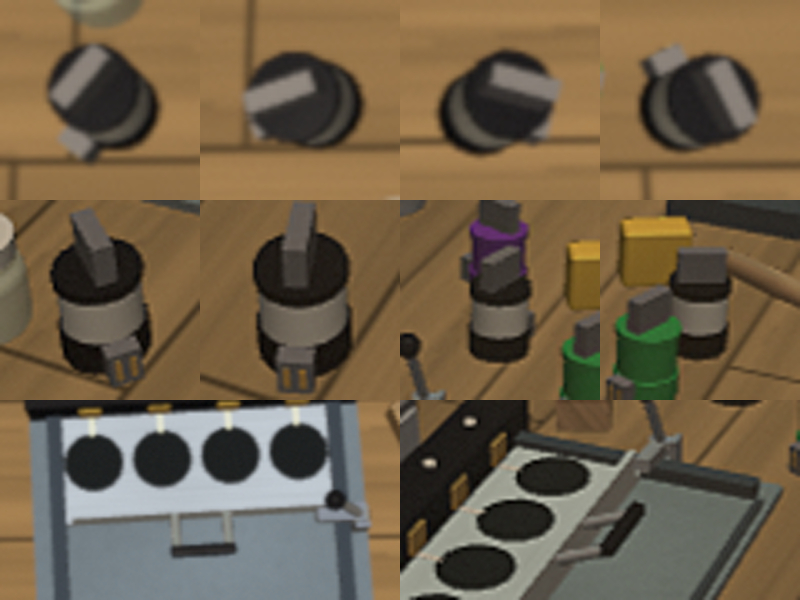

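The crops confirm four black lights: grey fins, silver band, brass-tipped shoe low on the side. None of them is green, purple or blue. I'll measure the fins and the lever ball.

```bash
cat >> h.py <<'E'
TH=.051; DO=np.array([.6158,.0041])
def d2w(x,y): c,s=np.cos(TH),np.sin(TH); return DO+np.array([c*x-s*y,s*x+c*y])
def fins(t,rois,half=22):
    out=[]
    for u,v in rois:
        w=cv2.resize(t[v-half:v+half,u-half:u+half],None,fx=4,fy=4,interpolation=cv2.INTER_CUBIC).astype(int)
        sat=w.max(2)-w.min(2); m=((sat<26)&(w.max(2)>88)).astype(np.uint8)
        n,l,st,ce=cv2.connectedComponentsWithStats(m)
        for i in range(1,n):
            if st[i,4]>120:
                c=max(cv2.findContours((l==i).astype(np.uint8),0,2)[0],key=cv2.contourArea)
                b=cv2.boxPoints(cv2.minAreaRect(c))/4+[u-half,v-half]-.375
                P=np.array([ray("top",p,.1)[:2] for p in b]); e1,e2=P[1]-P[0],P[2]-P[1]
                L=max(e1,e2,key=np.linalg.norm)
                print((u,v),"px",ce[i]/4+[u-half,v-half]-.375,"z.1",P.mean(0),"z.014",ray("top",ce[i]/4+[u-half,v-half]-.375,.02)[:2],"size",np.linalg.norm(e1),np.linalg.norm(e2),"deg",np.degrees(np.arctan2(L[1],L[0]))%180)
def go(x,y,z,phi):
    "fractions to bring the TCP to x,y,z, pointing down, tool x at azimuth phi"
    from scipy.spatial.transform import Rotation as Ro
    s=ctrl.read_state();R=Ro.from_quat(s["orientation"])
    T=Ro.from_euler("z",phi)*Ro.from_euler("x",np.pi)
    p=s["eef_pos"];print("t",round(s["time"],1),"p",p,"q1,q6",s["q"][[0,5]],"phi",np.arctan2(*R.as_matrix()[[1,0],0]),"w",s["grip_width"],"F",s["force"])
    print("  tr",R.inv().apply(np.array([x,y,z])-p)/.4,"tw",(R.inv()*T).as_rotvec()/2/np.pi, "q6 goal",np.arctan2(y,x)+np.pi-phi)
E
python3 - <<'E'
from h import *
t=cv2.imread("pics/top0.png")
fins(t,[(206,201),(196,262),(460,204),(469,255)])
m=(t.max(2)<45).astype(np.uint8); m[:190]=0;m[212:]=0;m[:,:376]=0;m[:,395:]=0
n,l,st,ce=cv2.connectedComponentsWithStats(m);i=1+st[1:,4].argmax();print("ball",ce[i],st[i],ray("top",ce[i],.104),"model",d2w(-.025,-.127))
print("handle model px",proj("top",[*d2w(-.059,0),.064]))
a=d2w(-.025,-.080);go(*a,.16,1.62)
E
```

```text
(206, 201) px [200.2298 194.4671] z.1 [0.6173 0.3384] z.014 [0.6371 0.3608] size 0.04635177120866535 0.016082663477275667 deg 141.55994590399263
(206, 201) px [200.0619 210.8627] z.1 [0.5739 0.3381] z.014 [0.5909 0.3599] size 0.014114888246185241 0.019768719548082063 deg 54.69936559137449
(196, 262) px [190.0779 259.9871] z.1 [0.4415 0.356 ] z.014 [0.4555 0.3829] size 0.04491184904157624 0.0319858628727909 deg 109.35791313088575
(460, 204) px [465.6029 199.0513] z.1 [ 0.6002 -0.3458] z.014 [ 0.6188 -0.3734] size 0.015840173636515208 0.04252116375737699 deg 73.60198220761104
(460, 204) px [452.7992 211.3225] z.1 [ 0.5666 -0.3125] z.014 [ 0.5844 -0.3362] size 0.008779368135515052 0.030190003058033765 deg 50.50350216867676
(460, 204) px [469.9226 211.2619] z.1 [ 0.5686 -0.3569] z.014 [ 0.5842 -0.3835] size 0.013727140950799074 0.006807550749743879 deg 135.76073939903057
(469, 255) px [460.4976 244.7605] z.1 [ 0.4816 -0.3265] z.014 [ 0.4913 -0.3526] size 0.021549106065822145 0.013742407902457962 deg 119.57201266794742
(469, 255) px [476.4859 252.823 ] z.1 [ 0.4597 -0.3665] z.014 [ 0.4688 -0.3951] size 0.016320672739211263 0.04561102702464582 deg 24.642614402404604
(469, 255) px [461.4757 262.147 ] z.1 [ 0.4367 -0.3265] z.014 [ 0.4437 -0.3528] size 0.00550314945830763 0.022373527581167358 deg 43.20951036244122
ball [384.     199.2439] [381 196   7   7  41] [ 0.6    -0.1343  0.104 ] model [ 0.5973 -0.124 ]
handle model px [331.0761 219.0653]
t 0.1 p [ 0.1648 -0.5503  0.2304] q1,q6 [-1.3903  1.4605] phi 0.29081805728735177 w 0.08538105478920717 F [-0.3777 -0.8379  0.6571]
  tr [ 1.3694 -0.8247  0.1779] tw [-0.0002 -0.0002 -0.2115] q6 goal 1.3927606196907365
```

```bash
R='{"translation":[0.7,-0.42,0.05],"twist":[0,0,-0.2115],"grip":0}'
python3 -m creep '[{"translation":[0.7,-0.42,0],"twist":[0,0,-0.2115],"grip":0},{"translation":[0.7,-0.42,0],"twist":[0,0,-0.2115],"grip":0},{"translation":[0.7,-0.42,0],"twist":[0,0,-0.2115],"grip":0},{"translation":[0.7,-0.42,0],"twist":[0,0,-0.2115],"grip":0},{"translation":[0.7,-0.42,0],"twist":[0,0,-0.2115],"grip":0},{"translation":[0.7,-0.42,0],"twist":[0,0,-0.2115],"grip":0},{"translation":[0.7,-0.42,0],"twist":[0,0,-0.2115],"grip":0},{"translation":[0.7,-0.42,0],"twist":[0,0,-0.2115],"grip":0},{"translation":[0.7,-0.42,0],"twist":[0,0,-0.2115],"grip":0},{"translation":[0.7,-0.42,0],"twist":[0,0,-0.2115],"grip":0},{"translation":[0.7,-0.42,0],"twist":[0,0,-0.2115],"grip":0},{"translation":[0.7,-0.42,0],"twist":[0,0,-0.2115],"grip":0}]' 60
python3 - <<'E'
from h import *
go(*d2w(-.025,-.080),.15,1.62)
E
```

```text
time: 1.3
eef_pos: [0.3847, -0.3098, 0.2311]
orientation: [0.69, 0.723, -0.0, -0.0]
force: [-0.6, 0.6, 0.3]
grip_width: -0.0002
grip_force: 0.0
t 1.3 p [ 0.3847 -0.3098  0.2311] q1,q6 [-0.8064  0.7178] phi 1.6174068536750938 w -0.00018779589073138444 F [-0.5541  0.5968  0.3367]
  tr [0.5566 0.5521 0.2028] tw [-0.     -0.     -0.0004] q6 goal 1.3927606196907365
```

```bash

python3 -m creep '[{"translation":[0.557,0.552,0.1],"twist":[0,0,0],"grip":0},{"translation":[0.557,0.552,0.1],"twist":[0,0,0],"grip":0},{"translation":[0.557,0.552,0.1],"twist":[0,0,0],"grip":0},{"translation":[0.557,0.552,0.1],"twist":[0,0,0],"grip":0},{"translation":[0.557,0.552,0.1],"twist":[0,0,0],"grip":0},{"translation":[0.557,0.552,0.1],"twist":[0,0,0],"grip":0},{"translation":[0.557,0.552,0.1],"twist":[0,0,0],"grip":0},{"translation":[0.557,0.552,0.2],"twist":[0,0,0],"grip":0},{"translation":[0.557,0.552,0.34],"twist":[0,0,0],"grip":0},{"translation":[0.557,0.552,0.34],"twist":[0,0,0],"grip":0},{"translation":[0.557,0.552,0.34],"twist":[0,0,0],"grip":0}]'
python3 - <<'E'
from h import *
go(*d2w(-.025,-.203),.095,1.62)
E
python3 -m creep '[{"translation":[-0.03,0,0],"twist":[0,0,0],"grip":0},{"translation":[-0.06,0,0],"twist":[0,0,0],"grip":0},{"translation":[-0.09,0,0],"twist":[0,0,0],"grip":0},{"translation":[-0.12,0,0],"twist":[0,0,0],"grip":0},{"translation":[-0.15,0,0],"twist":[0,0,0],"grip":0},{"translation":[-0.18,0,0],"twist":[0,0,0],"grip":0},{"translation":[-0.20,0,0],"twist":[0,0,0],"grip":0},{"translation":[-0.22,0,0],"twist":[0,0,0],"grip":0},{"translation":[-0.24,0,0],"twist":[0,0,0],"grip":0},{"translation":[-0.26,0,0],"twist":[0,0,0],"grip":0},{"translation":[-0.28,0,0],"twist":[0,0,0],"grip":0},{"translation":[-0.29,0,0],"twist":[0,0,0],"grip":0}]'
python3 - <<'E'
from h import *
a=snap("top");b=snap("side")
cv2.imwrite("pics/lev.png",np.hstack([crop(a,385,205,80,80,400,400),crop(b,310,190,80,80,400,400)]))
go(*d2w(-.025,-.203),.095,1.62)
E
```

```text
time: 2.4
eef_pos: [0.5925, -0.0765, 0.0941]
orientation: [0.69, 0.724, -0.001, -0.002]
force: [0.7, -0.4, 1.4]
grip_width: 0.0001
grip_force: 0.0
t 2.4 p [ 0.5925 -0.0765  0.0941] q1,q6 [-0.2345  1.2889] phi 1.6181968049605588 w 6.078103363170456e-05 F [ 0.6832 -0.3878  1.3869]
  tr [-0.3091  0.007  -0.0026] tw [-0.0007 -0.0002 -0.0003] q6 goal 1.200565604124609
time: 3.6
eef_pos: [0.6, -0.1929, 0.095]
orientation: [0.69, 0.724, -0.0, -0.0]
force: [-0.3, 3.1, -0.3]
grip_width: -0.0002
grip_force: 0.9
t 3.7 p [ 0.6002 -0.1932  0.0953] q1,q6 [-0.4114  1.1113] phi 1.618884153168646 w 0.00013123752982267787 F [-0.2895  0.5573  0.6158]
  tr [-0.0169  0.0016  0.0007] tw [-0.      0.0002 -0.0002] q6 goal 1.200565604124609
```

View pics/lev.png

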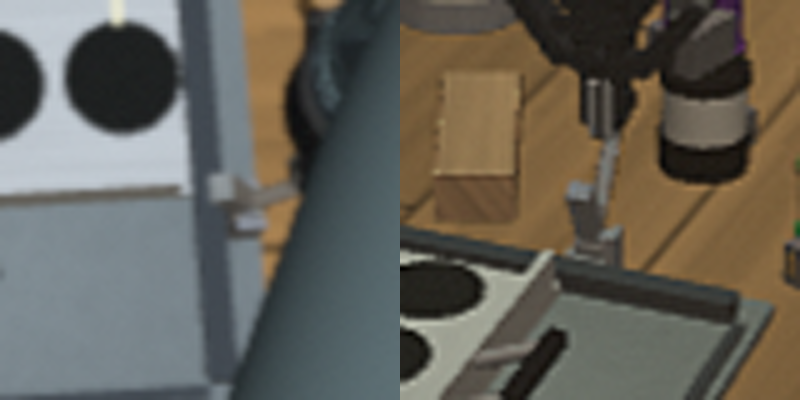

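The lever leans outward, with its tongue (580,210 in the crop) swung up. I'll push a little further, to the stop.

```bash

python3 -m creep '[{"translation":[-0.01,0,0],"twist":[0,0,0],"grip":0},{"translation":[-0.02,0,0],"twist":[0,0,0],"grip":0},{"translation":[-0.03,0,0],"twist":[0,0,0],"grip":0}]'
python3 -m creep '[{"translation":[-0.006,0,0],"twist":[0,0,0],"grip":0},{"translation":[-0.012,0,0],"twist":[0,0,0],"grip":0}]'
python3 - <<'E'
from h import *
go(*d2w(-.059,0),.15,1.62)
E
```

```text
time: 4.0
eef_pos: [0.6004, -0.1995, 0.0949]
orientation: [0.689, 0.725, 0.004, -0.004]
force: [-0.4, 20.3, 4.5]
grip_width: -0.0
grip_force: 9.8
time: 4.2
eef_pos: [0.6003, -0.1998, 0.0948]
orientation: [0.688, 0.726, 0.007, -0.007]
force: [-1.5, 27.0, 7.2]
grip_width: 0.0001
grip_force: 13.9
t 4.2 p [ 0.6003 -0.1998  0.0948] q1,q6 [-0.4297  1.0873] phi 1.6246066572080413 w 0.0001387329845691443 F [-1.5218 27.0478  7.2259]
  tr [ 0.5097 -0.0814 -0.1287] tw [ 0.0001 -0.0029  0.0007] q6 goal 1.5235541341218064
```

At the rigid stop (27 N reaction). Next, the handle.

```bash

python3 -m creep '[{"translation":[0.06,0,-0.02],"twist":[0,0,0],"grip":0},{"translation":[0.09,0,-0.13],"twist":[0,0,0],"grip":0},{"translation":[0.53,-0.081,-0.13],"twist":[0,0,0],"grip":0.5},{"translation":[0.53,-0.081,-0.13],"twist":[0,0,0],"grip":0.5},{"translation":[0.53,-0.081,-0.13],"twist":[0,0,0],"grip":0.5},{"translation":[0.53,-0.081,-0.13],"twist":[0,0,0],"grip":0.5},{"translation":[0.53,-0.081,-0.13],"twist":[0,0,0],"grip":0.5},{"translation":[0.53,-0.081,-0.13],"twist":[0,0,0],"grip":0.5},{"translation":[0.53,-0.081,-0.13],"twist":[0,0,0],"grip":0.5},{"translation":[0.53,-0.081,-0.13],"twist":[0,0,0],"grip":0.5}]'
python3 - <<'E'
from h import *
go(*d2w(-.059,0),.046,1.62)
a=snap("side")
cv2.imwrite("pics/han.png",crop(a,290,220,160,120,640,480))
print(proj("side",[*d2w(-.059,0),.058]))
E
```

```text
time: 5.2
eef_pos: [0.559, -0.0003, 0.1473]
orientation: [0.69, 0.724, -0.0, 0.0]
force: [-0.1, 0.1, -0.5]
grip_width: 0.0427
grip_force: 0.0
t 5.2 p [ 0.559  -0.0003  0.1473] q1,q6 [-0.1136  1.4102] phi 1.6177908793789317 w 0.04268765543201088 F [-0.0733  0.0652 -0.5259]
  tr [ 0.0038 -0.0053  0.2534] tw [ 0.0001  0.0001 -0.0004] q6 goal 1.5235541341218064
[295.5954 223.342 ]
```

View pics/han.png

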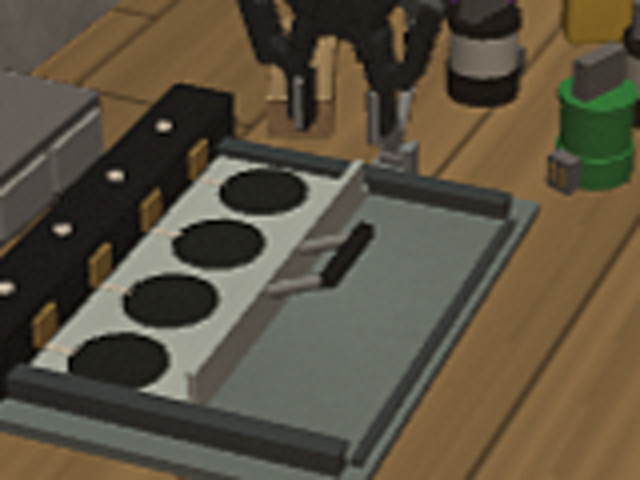

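The handle shows at about (297,224), where the model predicts (295.6,223.3). Lower, pinch and pull.

```bash

python3 -m creep '[{"translation":[0.004,-0.005,0.1],"twist":[0,0,0],"grip":0.5},{"translation":[0.004,-0.005,0.2],"twist":[0,0,0],"grip":0.5},{"translation":[0.004,-0.005,0.253],"twist":[0,0,0],"grip":0.5},{"translation":[0.004,-0.005,0.253],"twist":[0,0,0],"grip":0.5},{"translation":[0.004,-0.005,0.253],"twist":[0,0,0],"grip":0},{"translation":[0.004,-0.005,0.253],"twist":[0,0,0],"grip":0},{"translation":[0.004,-0.005,0.253],"twist":[0,0,0],"grip":0},{"translation":[0.004,-0.005,0.253],"twist":[0,0,0],"grip":0},{"translation":[0.004,-0.005,0.253],"twist":[0,0,0],"grip":0}]' 50
python3 -m creep '[{"translation":[0,-0.02,0],"twist":[0,0,0],"grip":0},{"translation":[0,-0.05,0],"twist":[0,0,0],"grip":0},{"translation":[0,-0.08,0],"twist":[0,0,0],"grip":0},{"translation":[0,-0.11,0],"twist":[0,0,0],"grip":0},{"translation":[0,-0.14,0],"twist":[0,0,0],"grip":0},{"translation":[0,-0.17,0],"twist":[0,0,0],"grip":0},{"translation":[0,-0.20,0],"twist":[0,0,0],"grip":0},{"translation":[0,-0.22,0],"twist":[0,0,0],"grip":0},{"translation":[0,-0.24,0],"twist":[0,0,0],"grip":0},{"translation":[0,-0.255,0],"twist":[0,0,0],"grip":0},{"translation":[0,-0.265,0],"twist":[0,0,0],"grip":0},{"translation":[0,-0.27,0],"twist":[0,0,0],"grip":0}]'
python3 - <<'E'
from h import *
go(*d2w(-.166,0),.046,1.62)
E
```

```text
time: 6.15
eef_pos: [0.5565, 0.002, 0.0479]
orientation: [0.69, 0.724, -0.0, 0.001]
force: [-4.7, -2.4, 5.9]
grip_width: 0.0103
grip_force: 54.0
time: 7.35
eef_pos: [0.4504, -0.0028, 0.0473]
orientation: [0.69, 0.724, 0.001, 0.002]
force: [3.7, 0.0, 6.3]
grip_width: 0.0106
grip_force: 53.9
t 7.3 p [ 0.4504 -0.0028  0.0473] q1,q6 [-0.1476  1.3744] phi 1.6196607559293896 w 0.010593774564133972 F [3.7278 0.0299 6.2806]
  tr [-0.0038 -0.0012  0.0032] tw [ 0.0007  0.0001 -0.0001] q6 goal 1.5118992306418955
```

```bash

python3 -m creep '[{"translation":[0,-0.006,0],"twist":[0,0,0],"grip":0},{"translation":[0,-0.012,0],"twist":[0,0,0],"grip":0},{"translation":[0,-0.012,0],"twist":[0,0,0],"grip":0}]'
python3 -m creep '[{"translation":[0,0.009,0],"twist":[0,0,0],"grip":0.3},{"translation":[0,0.009,0],"twist":[0,0,0],"grip":0.3},{"translation":[0,0.009,0],"twist":[0,0,0],"grip":0.3},{"translation":[0,0.009,0],"twist":[0,0,0],"grip":0.3},{"translation":[0,0.009,-0.1],"twist":[0,0,0],"grip":0.4},{"translation":[0,0.009,-0.22],"twist":[0,0,0],"grip":0.5},{"translation":[0,-0.1,-0.36],"twist":[0,0,0],"grip":0.5},{"translation":[0.2,-0.2,-0.36],"twist":[0,0,0],"grip":0.5},{"translation":[0.4,-0.2,-0.36],"twist":[0,0,0],"grip":0.5},{"translation":[0.5,-0.2,-0.36],"twist":[0,0,0],"grip":0.5},{"translation":[0.5,-0.2,-0.36],"twist":[0,0,0],"grip":0.5},{"translation":[0.5,-0.2,-0.36],"twist":[0,0,0],"grip":0.5}]'
python3 - <<'E'
from h import *
t=snap("top","top1");snap("side","side1");print(proj("top",[*d2w(-.053,0),.018]))
go(.44,.36,.2,1.6)
E
```

```text
time: 7.65
eef_pos: [0.4492, -0.0029, 0.0475]
orientation: [0.69, 0.724, 0.004, 0.004]
force: [11.1, 1.8, -4.2]
grip_width: 0.0105
grip_force: 52.6
time: 8.85
eef_pos: [0.3522, 0.1966, 0.1902]
orientation: [0.687, 0.726, 0.0, -0.001]
force: [-0.2, -0.8, 0.1]
grip_width: 0.0428
grip_force: 0.0
[330.5067 220.0566]
t 8.9 p [0.353  0.1941 0.1898] q1,q6 [0.3453 1.863 ] phi 1.6239234818311425 w 0.0425935406923921 F [ 0.2383 -1.0481  0.1368]
  tr [ 0.4025  0.2392 -0.0258] tw [-0.0001  0.0001  0.0038] q6 goal 2.2273221644960794
```

View pics/top1.png

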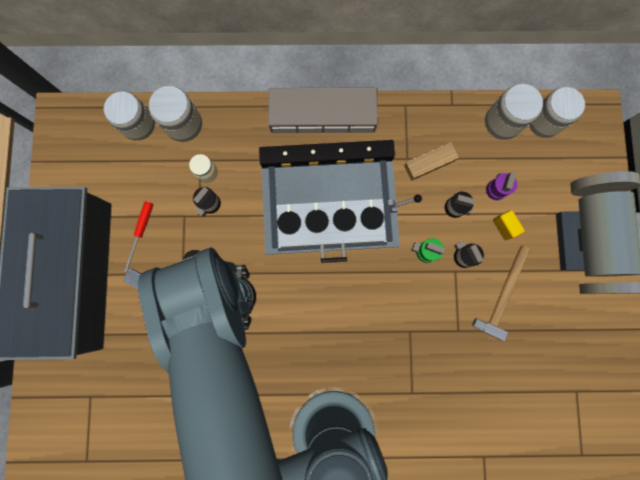

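The tray is out: pads at (289,222) to (372,218), lever ball outward at (418,198). Now refining light 2's fin and its grasp pose.

```bash
python3 - <<'E'
from h import *
t=cv2.imread("pics/top1.png")
m=(t.max(2)<45).astype(np.uint8); m[:205]=0;m[236:]=0;m[:,:276]=0;m[:,386:]=0
P=[]
for c in cv2.findContours(m,0,2)[0]:
    if cv2.contourArea(c)>100:
        (u,v),_,_=cv2.fitEllipse(c); P.append(ray("top",(u,v),.018)[:2])
print("pads",np.array(P), "model",[d2w(-.053,y) for y in(.114,.038,-.038,-.114)])
t0=cv2.imread("pics/top0.png");w=cv2.resize(t0[240:284,174:218],None,fx=4,fy=4,interpolation=cv2.INTER_CUBIC).astype(int)
for th in(100,110,120):
    m=((w.max(2)-w.min(2)<26)&(w.max(2)>th)).astype(np.uint8)
    for c in cv2.findContours(m,0,2)[0]:
        if cv2.contourArea(c)>150:
            r=cv2.minAreaRect(c);b=cv2.boxPoints(r)/4+[174,240]-.375
            Q=np.array([ray("top",p,.1)[:2] for p in b]);e=max(Q[1]-Q[0],Q[2]-Q[1],key=np.linalg.norm)
            print(th,b.mean(0),Q.mean(0),np.linalg.norm(Q[1]-Q[0]),np.linalg.norm(Q[2]-Q[1]),np.degrees(np.arctan2(e[1],e[0]))%180)
print("shoe",ray("top",(185.2,269.5),.02))
go(.44,.352,.2,5.09)
E
```

```text
pads [[ 0.5572  0.116 ]
 [ 0.5612  0.0401]
 [ 0.5651 -0.0359]
 [ 0.5691 -0.1121]] model [array([0.5571, 0.1152]), array([0.5609, 0.0393]), array([ 0.5648, -0.0366]), array([ 0.5687, -0.1125])]
100 [190.1838 259.4853] [0.449  0.3588] 0.04394333059402029 0.014980265424939325 109.14090191007047
110 [190.0953 259.5391] [0.4489 0.3591] 0.04341875467400086 0.013854257671929842 108.99790045021894
120 [189.9862 259.5858] [0.4488 0.3593] 0.04286423693373472 0.012887727210885243 109.35377301064844
shoe [0.4298 0.3953 0.02  ]
t 8.9 p [0.353  0.1941 0.1898] q1,q6 [0.3453 1.863 ] phi 1.6239234818311425 w 0.0425935406923921 F [ 0.2383 -1.0481  0.1368]
  tr [ 0.3825  0.2381 -0.0258] tw [0.0001 0.0002 0.4484] q6 goal -1.2736664041866543
```

```bash

python3 -m creep '[{"translation":[0.1,0.26,-0.05],"twist":[0,0,-0.28],"grip":0.5},{"translation":[0.399,0.26,-0.05],"twist":[0,0,-0.28],"grip":0.5},{"translation":[0.399,0.26,-0.05],"twist":[0,0,-0.28],"grip":0.5},{"translation":[0.399,0.26,-0.05],"twist":[0,0,-0.28],"grip":0.5},{"translation":[0.399,0.26,-0.05],"twist":[0,0,-0.28],"grip":0.5},{"translation":[0.399,0.26,-0.05],"twist":[0,0,-0.28],"grip":0.5},{"translation":[0.399,0.26,-0.05],"twist":[0,0,-0.28],"grip":0.5},{"translation":[0.399,0.26,-0.05],"twist":[0,0,-0.28],"grip":0.5},{"translation":[0.399,0.26,-0.05],"twist":[0,0,-0.28],"grip":0.5},{"translation":[0.399,0.26,-0.05],"twist":[0,0,-0.28],"grip":0.5},{"translation":[0.399,0.26,-0.05],"twist":[0,0,-0.28],"grip":0.5},{"translation":[0.399,0.26,-0.05],"twist":[0,0,-0.28],"grip":0.5}]'
python3 - <<'E'
from h import *
go(.449,.359,.074,5.046)
E
```

```text
time: 10.15
eef_pos: [0.4509, 0.355, 0.2094]
orientation: [-0.12, 0.993, -0.001, -0.001]
force: [-0.3, -0.5, -0.6]
grip_width: 0.0427
grip_force: 0.0
t 10.2 p [0.4509 0.355  0.2094] q1,q6 [0.5569 0.3173] phi -2.901955612834748 w 0.042710790183542006 F [-0.2936 -0.5091 -0.6446]
  tr [0.0018 0.0114 0.3385] tw [ 0.     -0.0004 -0.265 ] q6 goal -1.2299380694883117
```

```bash

python3 -m creep '[{"translation":[0.002,0.011,0],"twist":[0,0,-0.265],"grip":0.5},{"translation":[0.002,0.011,0],"twist":[0,0,-0.265],"grip":0.5},{"translation":[0.002,0.011,0],"twist":[0,0,-0.265],"grip":0.5},{"translation":[0.002,0.011,0],"twist":[0,0,-0.265],"grip":0.5},{"translation":[0.002,0.011,0],"twist":[0,0,-0.265],"grip":0.5},{"translation":[0.002,0.011,0],"twist":[0,0,-0.265],"grip":0.5},{"translation":[0.002,0.011,0],"twist":[0,0,-0.265],"grip":0.5},{"translation":[0.002,0.011,0],"twist":[0,0,-0.265],"grip":0.5},{"translation":[0.002,0.011,0],"twist":[0,0,-0.265],"grip":0.5},{"translation":[0.002,0.011,0.05],"twist":[0,0,-0.265],"grip":0.5},{"translation":[0.002,0.011,0.1],"twist":[0,0,-0.265],"grip":0.5},{"translation":[0.002,0.011,0.14],"twist":[0,0,-0.265],"grip":0.5}]'
python3 - <<'E'
from h import *
a=snap("side");go(.449,.359,.074,5.046)
print(proj("side",[.449,.359,.1]))
cv2.imwrite("pics/g2.png",crop(a,270,310,100,100,500,500))
E
```

```text
time: 11.35
eef_pos: [0.4489, 0.3589, 0.1525]
orientation: [0.814, -0.581, 0.0, 0.001]
force: [-0.2, -0.0, -0.5]
grip_width: 0.0429
grip_force: 0.0
t 11.4 p [0.4475 0.358  0.1497] q1,q6 [ 0.5647 -1.3361] phi -1.2408345390267461 w 0.04255247697771454 F [-0.4241 -0.9235 -1.9017]
  tr [-0.0015 -0.0056  0.1893] tw [ 0.001  -0.0004 -0.0006] q6 goal -1.2299380694883117
[268.5177 305.599 ]
```

View pics/g2.png

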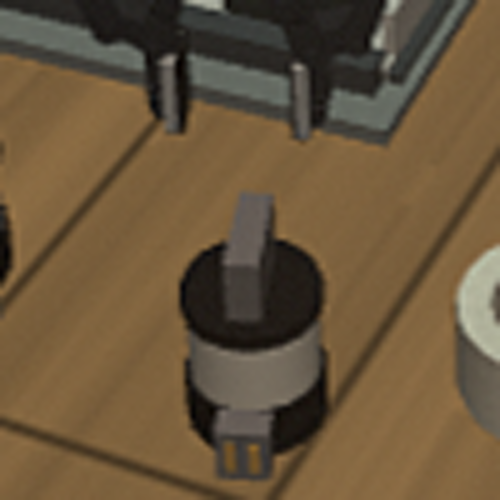

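Fin top centre is near (269.6,306), against a prediction of (268.5,305.6), and the fingers straddle it squarely. Descend and grip.

```bash

python3 -m creep '[{"translation":[0,-0.003,0.07],"twist":[0,0,0],"grip":0.5},{"translation":[0,-0.003,0.14],"twist":[0,0,0],"grip":0.5},{"translation":[0,-0.003,0.189],"twist":[0,0,0],"grip":0.5},{"translation":[0,-0.003,0.189],"twist":[0,0,0],"grip":0.5},{"translation":[0,-0.003,0.189],"twist":[0,0,0],"grip":0.1},{"translation":[0,-0.003,0.189],"twist":[0,0,0],"grip":0},{"translation":[0,-0.003,0.189],"twist":[0,0,0],"grip":0},{"translation":[0,-0.003,0.189],"twist":[0,0,0],"grip":0},{"translation":[0,-0.003,0.189],"twist":[0,0,0],"grip":0},{"translation":[0,-0.003,0.189],"twist":[0,0,0],"grip":0}]' 50
python3 -m creep '[{"translation":[0,0,-0.05],"twist":[0,0,0],"grip":0},{"translation":[0,0,-0.12],"twist":[0,0,0],"grip":0},{"translation":[0,0,-0.24],"twist":[0,0,0],"grip":0},{"translation":[0,0,-0.35],"twist":[0,0,0],"grip":0},{"translation":[0,0,-0.35],"twist":[0,0,0],"grip":0}]'
python3 - <<'E'
from h import *
go(*d2w(-.053,.038),.215,np.pi+TH)
E
```

```text
time: 12.4
eef_pos: [0.4501, 0.3623, 0.0796]
orientation: [0.814, -0.581, 0.001, -0.001]
force: [-1.4, -1.5, 6.0]
grip_width: 0.0128
grip_force: 54.6
time: 12.9
eef_pos: [0.4523, 0.3643, 0.225]
orientation: [0.814, -0.581, 0.002, -0.005]
force: [1.5, 0.7, -2.9]
grip_width: 0.0127
grip_force: 53.5
t 12.9 p [0.4523 0.3643 0.225 ] q1,q6 [ 0.5686 -1.3342] phi -1.2388027083235587 w 0.012672288635091518 F [ 1.5302  0.7015 -2.8687]
  tr [0.8565 0.0083 0.0222] tw [-0.0008  0.002   0.2947] q6 goal 0.01903420590693372
```

```bash

python3 -m creep '[{"translation":[0.05,0,0],"twist":[0,0,0.02],"grip":0},{"translation":[0.14,0,0.01],"twist":[0,0,0.045],"grip":0},{"translation":[0.23,0,0.01],"twist":[0,0,0.068],"grip":0},{"translation":[0.32,0,0.01],"twist":[0,0,0.091],"grip":0},{"translation":[0.41,0,0.01],"twist":[0,0,0.114],"grip":0},{"translation":[0.5,0,0.01],"twist":[0,0,0.137],"grip":0},{"translation":[0.59,0,0.01],"twist":[0,0,0.16],"grip":0},{"translation":[0.67,0,0.01],"twist":[0,0,0.183],"grip":0},{"translation":[0.74,0,0.01],"twist":[0,0,0.206],"grip":0},{"translation":[0.8,0,0.01],"twist":[0,0,0.229],"grip":0},{"translation":[0.84,0.008,0.02],"twist":[0,0,0.252],"grip":0},{"translation":[0.857,0.008,0.022],"twist":[0,0,0.275],"grip":0}]'
python3 -m creep '[{"translation":[0,0,0],"twist":[0,0,0.01],"grip":0},{"translation":[0,0,0],"twist":[0,0,0.02],"grip":0},{"translation":[0,0,0],"twist":[0,0,0.02],"grip":0},{"translation":[0,0,0],"twist":[0,0,0.02],"grip":0},{"translation":[0,0,0],"twist":[0,0,0.02],"grip":0}]'
python3 - <<'E'
from h import *
go(*d2w(-.053+.0028,.038),.099,np.pi+TH)
b=snap("side"); cv2.imwrite("pics/p2.png",crop(b,280,220,160,140,640,560))
E
```

```text
time: 14.1
eef_pos: [0.557, 0.0353, 0.2074]
orientation: [-0.083, 0.997, 0.0, -0.002]
force: [-0.1, 0.8, -4.1]
grip_width: 0.013
grip_force: 53.4
time: 14.6
eef_pos: [0.5576, 0.037, 0.209]
orientation: [-0.025, 1.0, 0.0, -0.001]
force: [0.0, -0.8, -4.2]
grip_width: 0.0126
grip_force: 53.3
t 14.6 p [0.5576 0.037  0.209 ] q1,q6 [-0.0473 -0.0973] phi -3.0915824307842503 w 0.01261882940764411 F [ 0.0095 -0.8289 -4.1996]
  tr [-0.016   0.0054  0.2751] tw [ 0.     -0.0002 -0.0002] q6 goal 0.018939901103050882
```

View pics/p2.png

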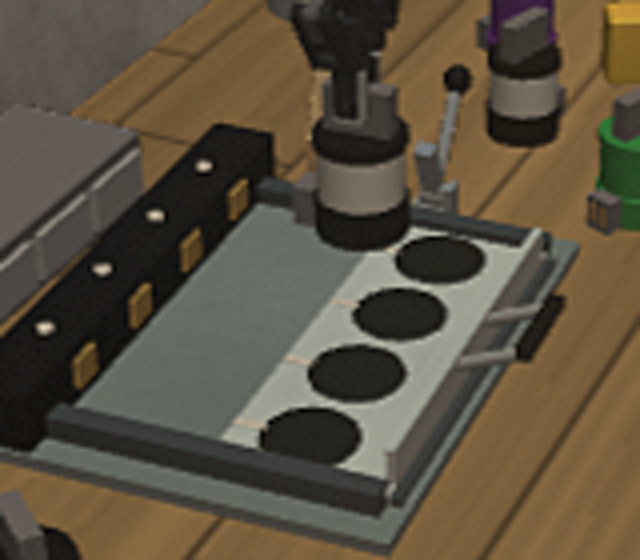

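The light hangs upright with its shoe towards the charger (crop 305,198). Lowering onto pad1, with a contact check.

```bash

python3 -m creep '[{"translation":[-0.016,0.005,0.05],"twist":[0,0,0],"grip":0},{"translation":[-0.016,0.005,0.12],"twist":[0,0,0],"grip":0},{"translation":[-0.016,0.005,0.19],"twist":[0,0,0],"grip":0},{"translation":[-0.016,0.005,0.23],"twist":[0,0,0],"grip":0},{"translation":[-0.016,0.005,0.25],"twist":[0,0,0],"grip":0},{"translation":[-0.016,0.005,0.26],"twist":[0,0,0],"grip":0},{"translation":[-0.016,0.005,0.265],"twist":[0,0,0],"grip":0},{"translation":[-0.016,0.005,0.265],"twist":[0,0,0],"grip":0}]'
python3 - <<'E'
from h import *
go(*d2w(-.053+.0028,.038),.098,np.pi+TH)
E
```

```text
time: 15.45
eef_pos: [0.5649, 0.0391, 0.1044]
orientation: [-0.024, 1.0, -0.0, 0.001]
force: [0.6, 0.2, -3.8]
grip_width: 0.0128
grip_force: 53.3
t 15.4 p [0.5649 0.0391 0.1044] q1,q6 [-0.0428 -0.0918] phi -3.0926212295390028 w 0.012777619141667472 F [ 0.5565  0.2045 -3.8447]
  tr [0.003  0.001  0.0161] tw [-0.      0.0002 -0.0003] q6 goal 0.018939901103050882
```

```bash

python3 -m creep '[{"translation":[0.003,0.001,0.006],"twist":[0,0,0],"grip":0},{"translation":[0.003,0.001,0.01],"twist":[0,0,0],"grip":0},{"translation":[0.003,0.001,0.01],"twist":[0,0,0],"grip":0}]' |sed -n '1,4p'
python3 -m creep '[{"translation":[0,0,0.003],"twist":[0,0,0],"grip":0},{"translation":[0,0,0.005],"twist":[0,0,0],"grip":0},{"translation":[0,0,0.005],"twist":[0,0,0],"grip":0}]' |sed -n '1,4p'
python3 -m creep '[{"translation":[0,0,0.003],"twist":[0,0,0],"grip":0},{"translation":[0,0,0.005],"twist":[0,0,0],"grip":0},{"translation":[0,0,0.005],"twist":[0,0,0],"grip":0}]' |sed -n '1,4p'
```

```text
time: 15.75
eef_pos: [0.563, 0.0395, 0.0998]
orientation: [-0.025, 1.0, -0.0, 0.0]
force: [-0.1, -0.1, -3.4]
time: 16.05
eef_pos: [0.5631, 0.0395, 0.0978]
orientation: [-0.024, 1.0, -0.0, 0.0]
force: [0.0, 0.1, -3.4]
time: 16.35
eef_pos: [0.5635, 0.0398, 0.0976]
orientation: [-0.025, 1.0, 0.0, 0.001]
force: [-2.8, 1.8, 8.4]
```

Contact at 0.0976, as predicted. Release, retreat to the side and look.

```bash

python3 -m creep '[{"translation":[0,0,-0.005],"twist":[0,0,0],"grip":0.15},{"translation":[0,0,-0.005],"twist":[0,0,0],"grip":0.3},{"translation":[0,0,-0.005],"twist":[0,0,0],"grip":0.4},{"translation":[0,0,-0.005],"twist":[0,0,0],"grip":0.5},{"translation":[0,0,-0.05],"twist":[0,0,0],"grip":0.5},{"translation":[0,0,-0.15],"twist":[0,0,0],"grip":0.5},{"translation":[0,0,-0.3],"twist":[0,0,0],"grip":0.5},{"translation":[0.15,0,-0.3],"twist":[0,0,0],"grip":0.5},{"translation":[0.3,0,-0.3],"twist":[0,0,0],"grip":0.5},{"translation":[0.45,0,-0.3],"twist":[0,0,0],"grip":0.5},{"translation":[0.5,0,-0.3],"twist":[0,0,0],"grip":0.5},{"translation":[0.5,0,-0.3],"twist":[0,0,0],"grip":0.5}]'
python3 - <<'E'
from h import *
t=snap("top","top2");b=snap("side","side2")
cv2.imwrite("pics/p2b.png",np.hstack([crop(t,330,225,80,120,400,600),crop(b,285,220,80,120,400,600)]))
print(proj("top",[*d2w(-.053,.038),.118]),proj("side",[*d2w(-.053,.038),.118]))
go(.6173,.3384,.21,np.pi+2.46)
E
```

```text
time: 17.55
eef_pos: [0.3548, 0.0303, 0.2139]
orientation: [-0.024, 1.0, 0.0, -0.004]
force: [0.6, 0.5, 0.4]
grip_width: 0.0426
grip_force: 0.0
[316.4457 213.5836] [287.3756 210.4605]
t 17.6 p [0.3623 0.0297 0.2158] q1,q6 [-0.0931 -0.1417] phi -3.092990206465761 w 0.04260169435683594 F [0.745  0.8794 0.028 ]
  tr [-0.6741  0.7398  0.0149] tw [-0.0002  0.     -0.3838] q6 goal -1.9585446052631195
```

View pics/p2b.png

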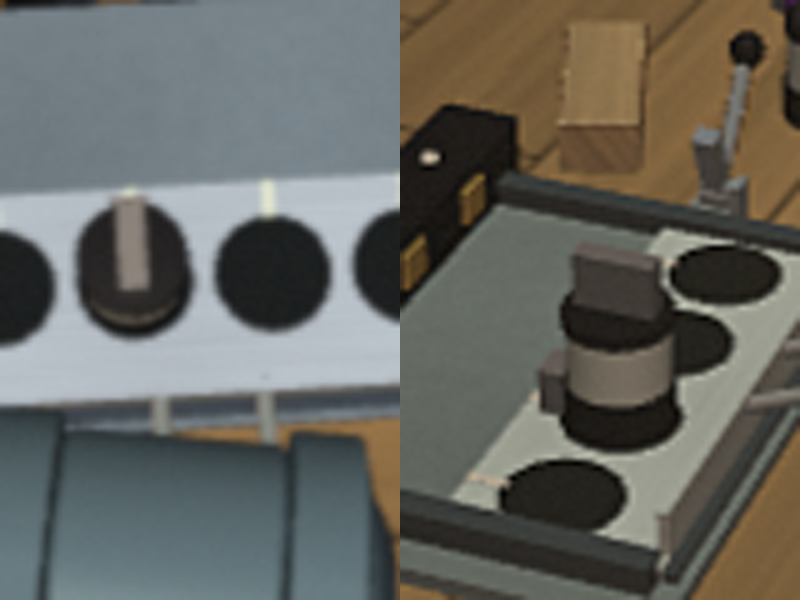

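The fin is within about 1 mm of pad1's centre and aligned to the mark. Re-measuring the remaining lights from this fresh picture.

```bash
cat >> h.py <<'E'
def fin(t,u,v,z=.1,th=110,half=24,hi=256,name="top"):
    w=cv2.resize(t[v-half:v+half,u-half:u+half],None,fx=4,fy=4,interpolation=cv2.INTER_CUBIC).astype(int)
    m=((w.max(2)-w.min(2)<26)&(w.max(2)>th)&(w.max(2)<hi)).astype(np.uint8)
    for c in cv2.findContours(m,0,2)[0]:
        if 400<cv2.contourArea(c)<2500:
            b=cv2.boxPoints(cv2.minAreaRect(c))/4+[u-half,v-half]-.375
            Q=np.array([ray(name,p,z)[:2] for p in b]);a,d=Q[1]-Q[0],Q[2]-Q[1];e=max(a,d,key=np.linalg.norm)
            l=[np.linalg.norm(a),np.linalg.norm(d)]
            if max(l)>.036: print("fin",b.mean(0),Q.mean(0),"size",l,"deg",np.degrees(np.arctan2(e[1],e[0]))%180)
E
python3 - <<'E'
from h import *
t=cv2.imread("pics/top2.png")
for p in((206,201),(460,204),(469,255)): fin(t,*p)
fin(t,316,220,.118,hi=180)
E
```

```text
fin [200.3394 194.4944] [0.6169 0.3381] size [np.float64(0.04249006840228053), np.float64(0.013044821971478842)] deg 141.62544147426982
fin [465.9083 199.0096] [ 0.6    -0.3465] size [np.float64(0.01337604371862393), np.float64(0.04149829869936438)] deg 72.94666221080317
fin [476.6559 253.0594] [ 0.4596 -0.3663] size [np.float64(0.013062589023779575), np.float64(0.04280660180130846)] deg 24.692651336233354
fin [296.5  222.25] [0.5392 0.0896] size [np.float64(0.06191813609798789), np.float64(0.024601127152152947)] deg 0.048806886713584616
```

```bash

python3 -m creep '[{"translation":[0,0.1,0],"twist":[0,0,-0.25],"grip":0.5},{"translation":[-0.1,0.2,0],"twist":[0,0,-0.25],"grip":0.5},{"translation":[-0.65,0.73,0],"twist":[0,0,-0.25],"grip":0.5},{"translation":[-0.65,0.73,0],"twist":[0,0,-0.25],"grip":0.5},{"translation":[-0.65,0.73,0],"twist":[0,0,-0.25],"grip":0.5},{"translation":[-0.65,0.73,0],"twist":[0,0,-0.25],"grip":0.5},{"translation":[-0.65,0.73,0],"twist":[0,0,-0.25],"grip":0.5},{"translation":[-0.65,0.73,0],"twist":[0,0,-0.25],"grip":0.5},{"translation":[-0.65,0.73,0],"twist":[0,0,-0.25],"grip":0.5},{"translation":[-0.65,0.73,0],"twist":[0,0,-0.25],"grip":0.5},{"translation":[-0.65,0.73,0],"twist":[0,0,-0.25],"grip":0.5},{"translation":[-0.65,0.73,0],"twist":[0,0,-0.25],"grip":0.5}]'
python3 - <<'E'
from h import *
go(.6173,.3384,.21,np.pi+2.46)
E
```

```text
time: 18.85
eef_pos: [0.6103, 0.335, 0.2144]
orientation: [0.724, -0.69, 0.0, -0.0]
force: [-0.5, -0.0, 0.0]
grip_width: 0.0426
grip_force: 0.0
t 18.9 p [0.6103 0.335  0.2144] q1,q6 [ 0.411  -1.2087] phi -1.5218480444121576 w 0.04260710575701038 F [-0.4957 -0.0177  0.0201]
  tr [-0.0075 -0.0179  0.0111] tw [-0.0001 -0.     -0.1337] q6 goal -1.9585446052631195
```

```bash

python3 -m creep '[{"translation":[-0.007,-0.018,0.01],"twist":[0,0,-0.1355],"grip":0.5},{"translation":[-0.007,-0.018,0.01],"twist":[0,0,-0.1355],"grip":0.5},{"translation":[-0.007,-0.018,0.01],"twist":[0,0,-0.1355],"grip":0.5},{"translation":[-0.007,-0.018,0.01],"twist":[0,0,-0.1355],"grip":0.5},{"translation":[-0.007,-0.018,0.01],"twist":[0,0,-0.1355],"grip":0.5},{"translation":[-0.007,-0.018,0.01],"twist":[0,0,-0.1355],"grip":0.5},{"translation":[-0.007,-0.018,0.08],"twist":[0,0,-0.1355],"grip":0.5},{"translation":[-0.007,-0.018,0.16],"twist":[0,0,-0.1355],"grip":0.5},{"translation":[-0.007,-0.018,0.22],"twist":[0,0,-0.1355],"grip":0.5},{"translation":[-0.007,-0.018,0.24],"twist":[0,0,-0.1355],"grip":0.5},{"translation":[-0.007,-0.018,0.24],"twist":[0,0,-0.1355],"grip":0.5},{"translation":[-0.007,-0.018,0.24],"twist":[0,0,-0.1355],"grip":0.5}]'
python3 - <<'E'
from h import *
go(.617,.338,.076,np.pi+2.472)
E
```

```text
time: 20.05
eef_pos: [0.6167, 0.3376, 0.1209]
orientation: [0.944, -0.329, 0.001, -0.001]
force: [-0.2, 0.2, 0.2]
grip_width: 0.0424
grip_force: 0.0
t 20.1 p [0.6167 0.3376 0.1209] q1,q6 [ 0.4108 -2.0597] phi -0.6711414380235027 w 0.0423818430500365 F [-0.2164  0.2481  0.159 ]
  tr [-0.0002 -0.0009  0.1122] tw [-0.0003 -0.0002 -0.0002] q6 goal -1.9708381923948401
```

```bash

python3 -m creep '[{"translation":[0,-0.001,0.05],"twist":[0,0,0],"grip":0.5},{"translation":[0,-0.001,0.09],"twist":[0,0,0],"grip":0.5},{"translation":[0,-0.001,0.112],"twist":[0,0,0],"grip":0.5},{"translation":[0,-0.001,0.112],"twist":[0,0,0],"grip":0.5},{"translation":[0,-0.001,0.112],"twist":[0,0,0],"grip":0.1},{"translation":[0,-0.001,0.112],"twist":[0,0,0],"grip":0},{"translation":[0,-0.001,0.112],"twist":[0,0,0],"grip":0},{"translation":[0,-0.001,0.112],"twist":[0,0,0],"grip":0},{"translation":[0,-0.001,0.112],"twist":[0,0,0],"grip":0},{"translation":[0,-0.001,0.112],"twist":[0,0,0],"grip":0}]' 50
python3 -m creep '[{"translation":[0,0,-0.05],"twist":[0,0,0],"grip":0},{"translation":[0,0,-0.12],"twist":[0,0,0],"grip":0},{"translation":[0,0,-0.24],"twist":[0,0,0],"grip":0},{"translation":[0,0,-0.36],"twist":[0,0,0],"grip":0},{"translation":[0,0,-0.36],"twist":[0,0,0],"grip":0}]'
python3 - <<'E'
from h import *
go(*d2w(-.053,.114),.215,np.pi+TH)
E
```

```text
time: 21.05
eef_pos: [0.6168, 0.3377, 0.0764]
orientation: [0.944, -0.329, 0.001, -0.001]
force: [-0.4, -1.0, 4.4]
grip_width: 0.0128
grip_force: 51.8
time: 21.55
eef_pos: [0.6192, 0.339, 0.227]
orientation: [0.944, -0.329, 0.005, -0.004]
force: [1.0, 0.2, -2.0]
grip_width: 0.0131
grip_force: 50.8
t 21.6 p [0.6192 0.339  0.227 ] q1,q6 [ 0.4112 -2.06  ] phi -0.6704600535698625 w 0.013090831345360498 F [ 1.0231  0.2016 -2.0018]
  tr [0.2258 0.5352 0.0252] tw [-0.002   0.0018  0.3852] q6 goal 0.15301227298549636
```

```bash

python3 -m creep '[{"translation":[0.02,0.05,0.02],"twist":[0,0,0.02],"grip":0},{"translation":[0.05,0.11,0.02],"twist":[0,0,0.043],"grip":0},{"translation":[0.08,0.18,0.02],"twist":[0,0,0.066],"grip":0},{"translation":[0.11,0.25,0.02],"twist":[0,0,0.089],"grip":0},{"translation":[0.14,0.32,0.02],"twist":[0,0,0.112],"grip":0},{"translation":[0.17,0.39,0.02],"twist":[0,0,0.135],"grip":0},{"translation":[0.19,0.45,0.02],"twist":[0,0,0.158],"grip":0},{"translation":[0.21,0.5,0.02],"twist":[0,0,0.181],"grip":0},{"translation":[0.226,0.535,0.02],"twist":[0,0,0.204],"grip":0},{"translation":[0.226,0.535,0.02],"twist":[0,0,0.227],"grip":0},{"translation":[0.226,0.535,0.02],"twist":[0,0,0.25],"grip":0},{"translation":[0.226,0.535,0.02],"twist":[0,0,0.273],"grip":0}]'
python3 - <<'E'
from h import *
go(*d2w(-.053,.114),.215,np.pi+TH)
E
python3 -m creep '[{"translation":[0,0,0],"twist":[0,0,0.02],"grip":0},{"translation":[0,0,0],"twist":[0,0,0.043],"grip":0},{"translation":[0,0,0],"twist":[0,0,0.066],"grip":0},{"translation":[0,0,0],"twist":[0,0,0.089],"grip":0},{"translation":[0,0,0],"twist":[0,0,0.108],"grip":0},{"translation":[0,0,0],"twist":[0,0,0.112],"grip":0},{"translation":[0,0,0],"twist":[0,0,0.112],"grip":0},{"translation":[0,0,0],"twist":[0,0,0.112],"grip":0}]'
python3 - <<'E'
from h import *
go(*(d2w(-.053,.114)+[0,.0005]),.0955,np.pi+TH)
E
```

```text
time: 22.75
eef_pos: [0.5526, 0.1134, 0.2091]
orientation: [-0.366, 0.931, 0.0, -0.001]
force: [0.5, 0.7, -3.5]
grip_width: 0.0133
grip_force: 50.8
t 22.8 p [0.5526 0.1134 0.2091] q1,q6 [ 0.0899 -0.6595] phi -2.392232765663495 w 0.013320047677329989 F [ 0.4854  0.6999 -3.5085]
  tr [-0.0112 -0.0041 -0.0149] tw [ 0.0002 -0.0005  0.1111] q6 goal 0.15301227298549636
time: 23.55
eef_pos: [0.5534, 0.1137, 0.2102]
orientation: [-0.027, 1.0, -0.0, -0.001]
force: [0.0, -0.3, -2.7]
grip_width: 0.0131
grip_force: 50.8
t 23.6 p [0.5534 0.1137 0.2102] q1,q6 [0.0903 0.0366] phi -3.0879007482410286 w 0.013050868443881364 F [ 0.0435 -0.2843 -2.6736]
  tr [-0.0097  0.0047  0.2868] tw [-0.     -0.0002  0.0004] q6 goal 0.15387285055367883
```

```bash

python3 -m creep '[{"translation":[-0.01,0.005,0.05],"twist":[0,0,0],"grip":0},{"translation":[-0.01,0.005,0.12],"twist":[0,0,0],"grip":0},{"translation":[-0.01,0.005,0.19],"twist":[0,0,0],"grip":0},{"translation":[-0.01,0.005,0.23],"twist":[0,0,0],"grip":0},{"translation":[-0.01,0.005,0.255],"twist":[0,0,0],"grip":0},{"translation":[-0.01,0.005,0.268],"twist":[0,0,0],"grip":0},{"translation":[-0.01,0.005,0.274],"twist":[0,0,0],"grip":0},{"translation":[-0.01,0.005,0.274],"twist":[0,0,0],"grip":0}]'
python3 - <<'E'
from h import *
go(*(d2w(-.053,.114)+[0,.0005]),.0945,np.pi+TH)
E
```

```text
time: 24.35
eef_pos: [0.5583, 0.1159, 0.1019]
orientation: [-0.026, 1.0, -0.0, 0.001]
force: [-0.0, -0.4, -3.8]
grip_width: 0.0131
grip_force: 50.7
t 24.4 p [0.5583 0.1159 0.1019] q1,q6 [0.0935 0.0413] phi -3.0893694104387794 w 0.013079250848389153 F [-0.0159 -0.4317 -3.7575]
  tr [ 0.0031 -0.0003  0.0184] tw [-0.      0.0002  0.0002] q6 goal 0.15387285055367883
```

```bash

python3 -m creep '[{"translation":[0.002,0,0.006],"twist":[0,0,0],"grip":0},{"translation":[0.002,0,0.01],"twist":[0,0,0],"grip":0},{"translation":[0.002,0,0.01],"twist":[0,0,0],"grip":0}]' |sed -n '1,4p'
python3 -m creep '[{"translation":[0,0,0.003],"twist":[0,0,0],"grip":0},{"translation":[0,0,0.006],"twist":[0,0,0],"grip":0},{"translation":[0,0,0.006],"twist":[0,0,0],"grip":0}]' |sed -n '1,4p'
python3 -m creep '[{"translation":[0,0,0.003],"twist":[0,0,0],"grip":0},{"translation":[0,0,0.004],"twist":[0,0,0],"grip":0},{"translation":[0,0,0.004],"twist":[0,0,0],"grip":0}]' |sed -n '1,4p'
```

```text
time: 24.65
eef_pos: [0.5569, 0.1158, 0.0974]
orientation: [-0.026, 1.0, -0.0, 0.0]
force: [-0.7, 0.3, -4.7]
time: 24.95
eef_pos: [0.5568, 0.1158, 0.0947]
orientation: [-0.026, 1.0, -0.0, -0.0]
force: [0.2, 0.1, -3.8]
time: 25.25
eef_pos: [0.5571, 0.116, 0.0944]
orientation: [-0.026, 1.0, 0.0, 0.0]
force: [-3.4, -0.1, 5.4]
```

```bash

python3 -m creep '[{"translation":[0,0,-0.004],"twist":[0,0,0],"grip":0.15},{"translation":[0,0,-0.004],"twist":[0,0,0],"grip":0.3},{"translation":[0,0,-0.004],"twist":[0,0,0],"grip":0.4},{"translation":[0,0,-0.004],"twist":[0,0,0],"grip":0.5},{"translation":[0,0,-0.05],"twist":[0,0,0],"grip":0.5},{"translation":[0,0,-0.15],"twist":[0,0,0],"grip":0.5},{"translation":[0,0,-0.3],"twist":[0,0,0],"grip":0.5},{"translation":[0.15,0.1,-0.3],"twist":[0,0,0],"grip":0.5},{"translation":[0.3,0.2,-0.3],"twist":[0,0,0],"grip":0.5},{"translation":[0.45,0.3,-0.3],"twist":[0,0,0],"grip":0.5},{"translation":[0.5,0.3,-0.3],"twist":[0,0,0],"grip":0.5},{"translation":[0.5,0.3,-0.3],"twist":[0,0,0],"grip":0.5}]' | head -2
python3 - <<'E'
from h import *
t=snap("top","top3");b=snap("side","side3")
for p in((460,204),(469,255)): fin(t,*p)
cv2.imwrite("pics/p3.png",np.hstack([crop(t,330,220,80,120,400,600),crop(b,270,230,80,120,400,600)]))
go(.4596,-.3663,.21,3.573)
E
```

```text
time: 26.45
eef_pos: [0.3481, 0.226, 0.2133]
fin [465.8411 199.0481] [ 0.5999 -0.3463] size [np.float64(0.013180618792231466), np.float64(0.04148869936959366)] deg 73.924886051345
fin [476.6516 253.0512] [ 0.4596 -0.3663] size [np.float64(0.013086573982849762), np.float64(0.04285245166947882)] deg 24.653620794192847
t 26.6 p [0.347  0.2261 0.2134] q1,q6 [0.4234 0.367 ] phi -3.085102787927943 w 0.042664894078659234 F [ 0.1934 -0.4641 -0.7957]
  tr [-0.1975 -1.4945  0.0078] tw [ 0.0001 -0.0003 -0.0597] q6 goal -1.104314744770115
```

View pics/p3.png

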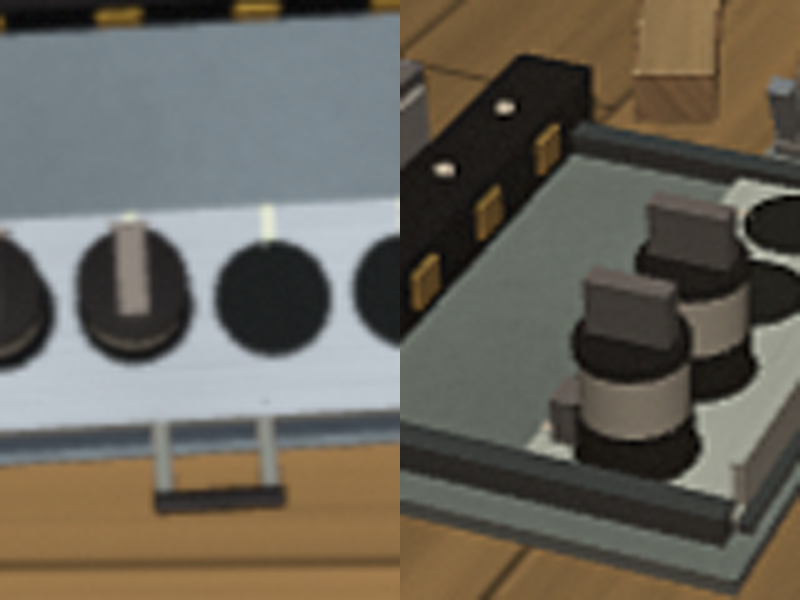

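Pads 0 and 1 are both well placed, with the fins along the marks. Now light 4 (right front).

```bash

python3 -m creep '[{"translation":[-0.2,0,0],"twist":[0,0,0],"grip":0.5},{"translation":[-0.2,-0.2,0],"twist":[0,0,0],"grip":0.5},{"translation":[-0.2,-0.9,0],"twist":[0,0,-0.06],"grip":0.5},{"translation":[-0.2,-0.9,0],"twist":[0,0,-0.06],"grip":0.5},{"translation":[-0.2,-0.9,0],"twist":[0,0,-0.06],"grip":0.5},{"translation":[-0.2,-0.9,0],"twist":[0,0,-0.06],"grip":0.5},{"translation":[-0.2,-0.9,0],"twist":[0,0,-0.06],"grip":0.5},{"translation":[-0.2,-0.9,0],"twist":[0,0,-0.06],"grip":0.5},{"translation":[-0.2,-0.9,0],"twist":[0,0,-0.06],"grip":0.5},{"translation":[-0.2,-0.9,0],"twist":[0,0,-0.06],"grip":0.5}]' | head -2
python3 - <<'E'
from h import *
go(.4596,-.3663,.21,3.572)
E
```

```text
time: 27.55
eef_pos: [0.4507, -0.1351, 0.2133]
t 27.6 p [ 0.4507 -0.1351  0.2133] q1,q6 [-0.4251 -0.8475] phi -2.7192622295723967 w 0.042401079782424134 F [-0.6849  0.8291  0.7678]
  tr [ 0.2167 -0.5363  0.0097] tw [-0.0004  0.0001 -0.0013] q6 goal -1.103314744770115
```

```bash

python3 -m creep '[{"translation":[0.217,-0.536,0.01],"twist":[0,0,-0.001],"grip":0.5},{"translation":[0.217,-0.536,0.01],"twist":[0,0,-0.001],"grip":0.5},{"translation":[0.217,-0.536,0.01],"twist":[0,0,-0.001],"grip":0.5},{"translation":[0.217,-0.536,0.01],"twist":[0,0,-0.001],"grip":0.5},{"translation":[0.217,-0.536,0.01],"twist":[0,0,-0.001],"grip":0.5},{"translation":[0.217,-0.536,0.01],"twist":[0,0,-0.001],"grip":0.5},{"translation":[0.217,-0.536,0.08],"twist":[0,0,-0.001],"grip":0.5},{"translation":[0.217,-0.536,0.16],"twist":[0,0,-0.001],"grip":0.5},{"translation":[0.217,-0.536,0.22],"twist":[0,0,-0.001],"grip":0.5},{"translation":[0.217,-0.536,0.23],"twist":[0,0,-0.001],"grip":0.5},{"translation":[0.217,-0.536,0.23],"twist":[0,0,-0.001],"grip":0.5}]' | head -2
python3 - <<'E'
from h import *
go(.4596,-.3663,.076,3.572)
t=snap("top");
E
```

```text
time: 28.65
eef_pos: [0.4596, -0.36, 0.1209]
t 28.6 p [ 0.4596 -0.36    0.1209] q1,q6 [-0.7732 -1.2093] phi -2.705432387174423 w 0.04245976219690834 F [-0.5684  0.1939  1.0688]
  tr [ 0.0066 -0.0146  0.1123] tw [ 0.0003 -0.0001  0.0009] q6 goal -1.103314744770115
```

```bash

python3 -m creep '[{"translation":[0.006,-0.014,0],"twist":[0,0,0.001],"grip":0.5},{"translation":[0.006,-0.014,0],"twist":[0,0,0.001],"grip":0.5},{"translation":[0.006,-0.014,0],"twist":[0,0,0.001],"grip":0.5}]' | head -2
python3 - <<'E'
from h import *
go(.4596,-.3663,.076,3.572)
E
```

```text
time: 29.0
eef_pos: [0.4606, -0.3681, 0.1225]
t 29.0 p [ 0.4606 -0.3681  0.1225] q1,q6 [-0.7818 -1.2105] phi -2.7129399472699465 w 0.04283906434590858 F [-0.2317  0.0469  0.648 ]
  tr [0.0005 0.0054 0.1162] tw [-0.0003  0.0001 -0.0003] q6 goal -1.103314744770115
```

```bash

python3 -m creep '[{"translation":[0,0.004,0.05],"twist":[0,0,0],"grip":0.5},{"translation":[0,0.004,0.09],"twist":[0,0,0],"grip":0.5},{"translation":[0,0.004,0.115],"twist":[0,0,0],"grip":0.5},{"translation":[0,0.004,0.115],"twist":[0,0,0],"grip":0.5},{"translation":[0,0.004,0.115],"twist":[0,0,0],"grip":0.1},{"translation":[0,0.004,0.115],"twist":[0,0,0],"grip":0},{"translation":[0,0.004,0.115],"twist":[0,0,0],"grip":0},{"translation":[0,0.004,0.115],"twist":[0,0,0],"grip":0},{"translation":[0,0.004,0.115],"twist":[0,0,0],"grip":0},{"translation":[0,0.004,0.115],"twist":[0,0,0],"grip":0}]' 50
python3 -m creep '[{"translation":[0,0,-0.05],"twist":[0,0,0],"grip":0},{"translation":[0,0,-0.12],"twist":[0,0,0],"grip":0},{"translation":[0,0,-0.24],"twist":[0,0,0],"grip":0},{"translation":[0,0,-0.36],"twist":[0,0,0],"grip":0},{"translation":[0,0,-0.36],"twist":[0,0,0],"grip":0},{"translation":[0,0,-0.36],"twist":[0,0,0],"grip":0}]'
python3 - <<'E'
from h import *
go(*d2w(-.053,-.038),.215,np.pi+TH)
E
```

```text
time: 30.0
eef_pos: [0.4599, -0.3662, 0.0764]
orientation: [-0.213, 0.977, -0.001, 0.001]
force: [-0.7, 0.6, 6.0]
grip_width: 0.0129
grip_force: 51.3
time: 30.6
eef_pos: [0.4598, -0.3664, 0.2199]
orientation: [-0.213, 0.977, -0.001, 0.001]
force: [0.2, 0.6, -4.3]
grip_width: 0.0131
grip_force: 50.2
t 30.6 p [ 0.4598 -0.3664  0.2199] q1,q6 [-0.7806 -1.2095] phi -2.712630197924006 w 0.013130228793685174 F [ 0.1842  0.6257 -4.2524]
  tr [-0.5817  0.6407  0.0111] tw [-0.0003  0.0002  0.0602] q6 goal -0.11562663818296981
```

```bash

python3 -m creep '[{"translation":[-0.04,0.044,0],"twist":[0,0,0.01],"grip":0},{"translation":[-0.1,0.11,0],"twist":[0,0,0.02],"grip":0},{"translation":[-0.17,0.187,0],"twist":[0,0,0.03],"grip":0},{"translation":[-0.24,0.264,0],"twist":[0,0,0.04],"grip":0},{"translation":[-0.31,0.341,0],"twist":[0,0,0.05],"grip":0},{"translation":[-0.38,0.418,0],"twist":[0,0,0.06],"grip":0},{"translation":[-0.45,0.495,0],"twist":[0,0,0.06],"grip":0},{"translation":[-0.51,0.561,0],"twist":[0,0,0.06],"grip":0},{"translation":[-0.55,0.605,0.01],"twist":[0,0,0.06],"grip":0},{"translation":[-0.582,0.641,0.01],"twist":[0,0,0.06],"grip":0},{"translation":[-0.582,0.641,0.01],"twist":[0,0,0.06],"grip":0},{"translation":[-0.582,0.641,0.01],"twist":[0,0,0.06],"grip":0}]'|head -2
python3 - <<'E'
from h import *
go(*(d2w(-.053,-.038)+[.0003,.0005]),.0955,np.pi+TH)
E
```

```text
time: 31.8
eef_pos: [0.5628, -0.0355, 0.2128]
t 31.8 p [ 0.5628 -0.0355  0.2128] q1,q6 [-0.1751 -0.2279] phi -3.0887131386200606 w 0.013352332410887534 F [-0.3008 -0.1036 -4.0117]
  tr [-0.007  -0.0016  0.2933] tw [ 0.     -0.0007  0.0003] q6 goal -0.11471127170529627
```

```bash

python3 -m creep '[{"translation":[-0.006,-0.001,0.05],"twist":[0,0,0],"grip":0},{"translation":[-0.006,-0.001,0.12],"twist":[0,0,0],"grip":0},{"translation":[-0.006,-0.001,0.19],"twist":[0,0,0],"grip":0},{"translation":[-0.006,-0.001,0.24],"twist":[0,0,0],"grip":0},{"translation":[-0.006,-0.001,0.265],"twist":[0,0,0],"grip":0},{"translation":[-0.006,-0.001,0.275],"twist":[0,0,0],"grip":0},{"translation":[-0.006,-0.001,0.28],"twist":[0,0,0],"grip":0},{"translation":[-0.006,-0.001,0.28],"twist":[0,0,0],"grip":0},{"translation":[-0.006,-0.001,0.28],"twist":[0,0,0],"grip":0}]'|sed -n '1,4p'
python3 - <<'E'
from h import *
go(*(d2w(-.053,-.038)+[.0003,.0005]),.0945,np.pi+TH)
E
```

```text
time: 32.7
eef_pos: [0.5677, -0.0363, 0.1044]
orientation: [-0.026, 1.0, -0.0, 0.001]
force: [0.9, -0.2, -3.1]
t 32.7 p [ 0.5677 -0.0363  0.1044] q1,q6 [-0.1753 -0.2272] phi -3.0896447163722893 w 0.013038149157751363 F [ 0.8964 -0.1985 -3.0701]
  tr [0.0065 0.001  0.0248] tw [-0.0001  0.0003  0.0002] q6 goal -0.11471127170529627
```

```bash

python3 -m creep '[{"translation":[0.0055,0.001,0.008],"twist":[0,0,0],"grip":0},{"translation":[0.0055,0.001,0.014],"twist":[0,0,0],"grip":0},{"translation":[0.0055,0.001,0.014],"twist":[0,0,0],"grip":0},{"translation":[0.0055,0.001,0.014],"twist":[0,0,0],"grip":0}]' |sed -n '1,4p'
python3 -m creep '[{"translation":[0,0,0.003],"twist":[0,0,0],"grip":0},{"translation":[0,0,0.006],"twist":[0,0,0],"grip":0},{"translation":[0,0,0.006],"twist":[0,0,0],"grip":0}]' |sed -n '1,4p'
python3 -m creep '[{"translation":[0,0,0.003],"twist":[0,0,0],"grip":0},{"translation":[0,0,0.005],"twist":[0,0,0],"grip":0},{"translation":[0,0,0.005],"twist":[0,0,0],"grip":0}]' |sed -n '1,4p'
```

```text
time: 33.1
eef_pos: [0.5644, -0.0357, 0.0976]
orientation: [-0.026, 1.0, -0.0, -0.0]
force: [0.2, 0.6, -3.9]
time: 33.4
eef_pos: [0.5644, -0.0358, 0.0951]
orientation: [-0.026, 1.0, -0.0, -0.0]
force: [-1.4, -0.5, -3.8]
time: 33.7
eef_pos: [0.5648, -0.0357, 0.0944]
orientation: [-0.026, 1.0, -0.0, 0.0]
force: [-3.0, 0.8, 3.7]
```

```bash

python3 -m creep '[{"translation":[0,0,-0.004],"twist":[0,0,0],"grip":0.15},{"translation":[0,0,-0.004],"twist":[0,0,0],"grip":0.3},{"translation":[0,0,-0.004],"twist":[0,0,0],"grip":0.4},{"translation":[0,0,-0.004],"twist":[0,0,0],"grip":0.5},{"translation":[0,0,-0.05],"twist":[0,0,0],"grip":0.5},{"translation":[0,0,-0.15],"twist":[0,0,0],"grip":0.5},{"translation":[0,0,-0.3],"twist":[0,0,0],"grip":0.5},{"translation":[0.15,-0.1,-0.3],"twist":[0,0,0],"grip":0.5},{"translation":[0.3,-0.2,-0.3],"twist":[0,0,0],"grip":0.5},{"translation":[0.45,-0.3,-0.3],"twist":[0,0,0],"grip":0.5},{"translation":[0.45,-0.4,-0.3],"twist":[0,0,0],"grip":0.5},{"translation":[0.45,-0.4,-0.3],"twist":[0,0,0],"grip":0.5}]' | head -2
python3 - <<'E'
from h import *
t=snap("top","top4");b=snap("side","side4")
fin(t,460,204)
cv2.imwrite("pics/p4.png",np.hstack([crop(t,330,220,120,90,400,300),crop(b,280,230,120,90,400,300)]))
go(.6,-.3463,.21,1.285)
E
```

```text
time: 34.9
eef_pos: [0.3917, -0.2061, 0.2138]
fin [465.8606 199.0529] [ 0.5999 -0.3463] size [np.float64(0.013231101902098988), np.float64(0.04160114846941246)] deg 73.81940675252578
t 35.0 p [ 0.3908 -0.2088  0.2137] q1,q6 [-0.6326 -0.6769] phi -3.097258699998225 w 0.04239255500596501 F [ 0.5342  0.0261 -0.2956]
  tr [-0.5071 -0.3666  0.01  ] tw [-0.0003  0.0003  0.3025] q6 goal 1.3331315908313204
```

View pics/p4.png

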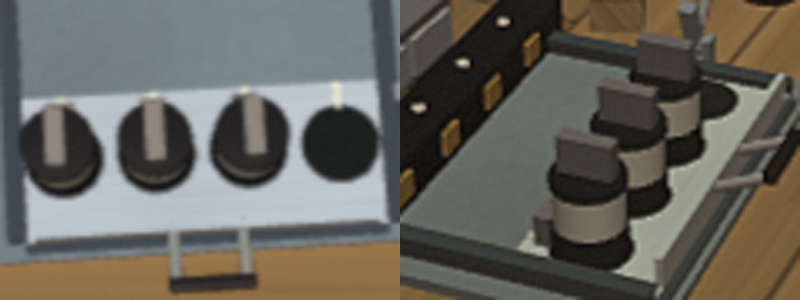

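Three lights stand centred on pads 0 to 2 with the fins parallel to the marks. Now light 3.

```bash

python3 -m creep '[{"translation":[-0.507,-0.366,0],"twist":[0,0,0.3],"grip":0.5},{"translation":[-0.507,-0.366,0],"twist":[0,0,0.3],"grip":0.5},{"translation":[-0.507,-0.366,0],"twist":[0,0,0.3],"grip":0.5},{"translation":[-0.507,-0.366,0],"twist":[0,0,0.3],"grip":0.5},{"translation":[-0.507,-0.366,0],"twist":[0,0,0.3],"grip":0.5},{"translation":[-0.507,-0.366,0],"twist":[0,0,0.3],"grip":0.5},{"translation":[-0.507,-0.366,0],"twist":[0,0,0.3],"grip":0.5},{"translation":[-0.507,-0.366,0],"twist":[0,0,0.3],"grip":0.5},{"translation":[-0.507,-0.366,0],"twist":[0,0,0.3],"grip":0.5},{"translation":[-0.507,-0.366,0],"twist":[0,0,0.3],"grip":0.5},{"translation":[-0.507,-0.366,0],"twist":[0,0,0.3],"grip":0.5},{"translation":[-0.507,-0.366,0],"twist":[0,0,0.3],"grip":0.5}]' | head -2
python3 - <<'E'
from h import *
go(.6,-.3463,.12,1.287)
E
```

```text
time: 36.2
eef_pos: [0.604, -0.3397, 0.213]
t 36.2 p [ 0.604  -0.3397  0.213 ] q1,q6 [-0.6039  1.1495] phi 1.388241096075483 w 0.04294674524535049 F [ 0.3319 -0.46    0.3385]
  tr [-0.0182 -0.0068  0.2324] tw [-0.     -0.0001  0.0161] q6 goal 1.3311315908313204
```

```bash

python3 -m creep '[{"translation":[-0.017,-0.007,0],"twist":[0,0,0.015],"grip":0.5},{"translation":[-0.017,-0.007,0.05],"twist":[0,0,0.016],"grip":0.5},{"translation":[-0.017,-0.007,0.13],"twist":[0,0,0.016],"grip":0.5},{"translation":[-0.017,-0.007,0.2],"twist":[0,0,0.016],"grip":0.5},{"translation":[-0.017,-0.007,0.225],"twist":[0,0,0.016],"grip":0.5},{"translation":[-0.017,-0.007,0.225],"twist":[0,0,0.016],"grip":0.5},{"translation":[-0.017,-0.007,0.225],"twist":[0,0,0.016],"grip":0.5}]' | head -2
python3 - <<'E'
from h import *
go(.6,-.3463,.076,1.287)
E
```

```text
time: 36.9
eef_pos: [0.6001, -0.3468, 0.1245]
t 36.9 p [ 0.6001 -0.3468  0.1245] q1,q6 [-0.6155  1.2326] phi 1.2934733719899427 w 0.04294587488333039 F [-0.5838 -0.0145 -0.5428]
  tr [ 0.0012 -0.0007  0.1212] tw [0.0002 0.0001 0.001 ] q6 goal 1.3311315908313204
```

```bash

python3 -m creep '[{"translation":[0.001,0,0.05],"twist":[0,0,0.001],"grip":0.5},{"translation":[0.001,0,0.09],"twist":[0,0,0.001],"grip":0.5},{"translation":[0.001,0,0.118],"twist":[0,0,0.001],"grip":0.5},{"translation":[0.001,0,0.118],"twist":[0,0,0.001],"grip":0.5},{"translation":[0.001,0,0.118],"twist":[0,0,0.001],"grip":0.1},{"translation":[0.001,0,0.118],"twist":[0,0,0.001],"grip":0},{"translation":[0.001,0,0.118],"twist":[0,0,0.001],"grip":0},{"translation":[0.001,0,0.118],"twist":[0,0,0.001],"grip":0},{"translation":[0.001,0,0.118],"twist":[0,0,0.001],"grip":0},{"translation":[0.001,0,0.118],"twist":[0,0,0.001],"grip":0}]' 50
python3 -m creep '[{"translation":[0,0,-0.05],"twist":[0,0,0],"grip":0},{"translation":[0,0,-0.12],"twist":[0,0,0],"grip":0},{"translation":[0,0,-0.24],"twist":[0,0,0],"grip":0},{"translation":[0,0,-0.36],"twist":[0,0,0],"grip":0},{"translation":[0,0,-0.38],"twist":[0,0,0],"grip":0},{"translation":[0,0,-0.38],"twist":[0,0,0],"grip":0}]'
python3 - <<'E'
from h import *
go(*d2w(-.053,-.114),.22,np.pi+TH)
E
```

```text
time: 37.9
eef_pos: [0.6001, -0.3469, 0.0775]
orientation: [0.8, 0.6, 0.0, 0.001]
force: [-0.7, 0.1, 5.6]
grip_width: 0.013
grip_force: 54.8
time: 38.5
eef_pos: [0.6005, -0.3471, 0.2301]
orientation: [0.8, 0.6, 0.001, 0.002]
force: [-0.6, -0.2, -2.6]
grip_width: 0.0126
grip_force: 53.7
t 38.5 p [ 0.6005 -0.3471  0.2301] q1,q6 [-0.6155  1.2393] phi 1.2868193229724134 w 0.012639554840194111 F [-0.5857 -0.2028 -2.5863]
  tr [ 0.5409 -0.2409  0.0234] tw [ 0.0002  0.0008 -0.3033] q6 goal -0.24622618328213886
```

```bash

python3 -m creep '[{"translation":[0.03,-0.013,0],"twist":[0,0,-0.02],"grip":0},{"translation":[0.08,-0.036,0],"twist":[0,0,-0.043],"grip":0},{"translation":[0.14,-0.062,0],"twist":[0,0,-0.066],"grip":0},{"translation":[0.2,-0.089,0],"twist":[0,0,-0.089],"grip":0},{"translation":[0.26,-0.116,0],"twist":[0,0,-0.112],"grip":0},{"translation":[0.32,-0.142,0],"twist":[0,0,-0.135],"grip":0},{"translation":[0.38,-0.169,0],"twist":[0,0,-0.158],"grip":0},{"translation":[0.44,-0.196,0],"twist":[0,0,-0.181],"grip":0},{"translation":[0.49,-0.218,0],"twist":[0,0,-0.204],"grip":0},{"translation":[0.52,-0.232,0],"twist":[0,0,-0.227],"grip":0},{"translation":[0.541,-0.241,0],"twist":[0,0,-0.25],"grip":0},{"translation":[0.541,-0.241,0],"twist":[0,0,-0.273],"grip":0}]'|head -2
python3 -m creep '[{"translation":[0,0,0],"twist":[0,0,-0.015],"grip":0},{"translation":[0,0,0],"twist":[0,0,-0.03],"grip":0},{"translation":[0,0,0],"twist":[0,0,-0.03],"grip":0},{"translation":[0,0,0],"twist":[0,0,-0.03],"grip":0},{"translation":[0,0,0],"twist":[0,0,-0.03],"grip":0}]'|head -2
python3 - <<'E'
from h import *
go(*(d2w(-.053,-.114)+[.0003,.0004]),.0965,np.pi+TH)
E
```

```text
time: 39.7
eef_pos: [0.5654, -0.1096, 0.2248]
time: 40.2
eef_pos: [0.5668, -0.1115, 0.2268]
t 40.2 p [ 0.5668 -0.1115  0.2268] q1,q6 [-0.304  -0.3516] phi -3.0939973659796136 w 0.012929752682065306 F [ 0.5387  0.1229 -2.5216]
  tr [-0.006  -0.0019  0.3258] tw [ 0.0001 -0.0003 -0.0005] q6 goal -0.24544916838076425
```

```bash

python3 -m creep '[{"translation":[-0.005,-0.002,0.05],"twist":[0,0,0],"grip":0},{"translation":[-0.005,-0.002,0.12],"twist":[0,0,0],"grip":0},{"translation":[-0.005,-0.002,0.19],"twist":[0,0,0],"grip":0},{"translation":[-0.005,-0.002,0.25],"twist":[0,0,0],"grip":0},{"translation":[-0.005,-0.002,0.29],"twist":[0,0,0],"grip":0},{"translation":[-0.005,-0.002,0.307],"twist":[0,0,0],"grip":0},{"translation":[-0.005,-0.002,0.312],"twist":[0,0,0],"grip":0},{"translation":[-0.005,-0.002,0.312],"twist":[0,0,0],"grip":0},{"translation":[-0.005,-0.002,0.312],"twist":[0,0,0],"grip":0},{"translation":[-0.005,-0.002,0.312],"twist":[0,0,0],"grip":0}]'|sed -n '1,4p'
python3 - <<'E'
from h import *
go(*(d2w(-.053,-.114)+[.0003,.0004]),.0955,np.pi+TH)
E
```

```text
time: 41.2
eef_pos: [0.5704, -0.1126, 0.1044]
orientation: [-0.024, 1.0, -0.0, 0.001]
force: [-0.4, -0.7, -2.0]
t 41.2 p [ 0.5704 -0.1126  0.1044] q1,q6 [-0.304  -0.3529] phi -3.0926506323456757 w 0.012746165159636913 F [-0.3735 -0.7213 -1.9679]
  tr [0.0036 0.0016 0.0223] tw [-0.0001  0.0003 -0.0003] q6 goal -0.24544916838076425
```

```bash

python3 -m creep '[{"translation":[0.003,0.001,0.008],"twist":[0,0,0],"grip":0},{"translation":[0.003,0.001,0.013],"twist":[0,0,0],"grip":0},{"translation":[0.003,0.001,0.013],"twist":[0,0,0],"grip":0},{"translation":[0.003,0.001,0.013],"twist":[0,0,0],"grip":0}]' |sed -n '1,4p'
python3 -m creep '[{"translation":[0,0,0.003],"twist":[0,0,0],"grip":0},{"translation":[0,0,0.006],"twist":[0,0,0],"grip":0},{"translation":[0,0,0.006],"twist":[0,0,0],"grip":0}]' |sed -n '1,4p'
python3 -m creep '[{"translation":[0,0,0.003],"twist":[0,0,0],"grip":0},{"translation":[0,0,0.005],"twist":[0,0,0],"grip":0},{"translation":[0,0,0.005],"twist":[0,0,0],"grip":0}]' |sed -n '1,4p'
```

```text
time: 41.6
eef_pos: [0.5682, -0.112, 0.098]
orientation: [-0.025, 1.0, -0.0, -0.0]
force: [0.8, 0.1, -1.9]
time: 41.9
eef_pos: [0.5684, -0.1121, 0.0957]
orientation: [-0.025, 1.0, -0.0, 0.0]
force: [-0.0, -0.1, -2.2]
time: 42.2
eef_pos: [0.5686, -0.1123, 0.0955]
orientation: [-0.024, 1.0, -0.0, 0.001]
force: [-3.8, -0.8, 9.0]
```

```bash

python3 -m creep '[{"translation":[0,0,-0.004],"twist":[0,0,0],"grip":0.15},{"translation":[0,0,-0.004],"twist":[0,0,0],"grip":0.3},{"translation":[0,0,-0.004],"twist":[0,0,0],"grip":0.4},{"translation":[0,0,-0.004],"twist":[0,0,0],"grip":0.5},{"translation":[0,0,-0.05],"twist":[0,0,0],"grip":0.5},{"translation":[0,0,-0.15],"twist":[0,0,0],"grip":0.5},{"translation":[0,0,-0.3],"twist":[0,0,0],"grip":0.5},{"translation":[0.15,-0.1,-0.3],"twist":[0,0,0.02],"grip":0.5},{"translation":[0.3,-0.2,-0.3],"twist":[0,0,0.04],"grip":0.5},{"translation":[0.45,-0.2,-0.3],"twist":[0,0,0.06],"grip":0.5},{"translation":[0.45,-0.2,-0.3],"twist":[0,0,0.08],"grip":0.5},{"translation":[0.45,-0.2,-0.3],"twist":[0,0,0.1],"grip":0.5}]' | head -2
python3 - <<'E'
from h import *
t=snap("top","top5");b=snap("side","side5")
cv2.imwrite("pics/p5.png",np.vstack([crop(t,330,215,120,45,800,300),crop(b,290,230,160,60,800,300)]))
for y in(.114,.038,-.038,-.114): print(proj("top",[*d2w(-.053,y),.118]))
go(*d2w(-.166,0),.2,1.62)
E
```

```text
time: 43.4
eef_pos: [0.3868, -0.2007, 0.213]
[286.33   215.3146]
[316.4457 213.5836]
[346.5061 211.8558]
[376.5111 210.1312]
t 43.5 p [ 0.3914 -0.2011  0.2138] q1,q6 [-0.619  -0.0376] phi 2.5602143305067933 w 0.042793097278393935 F [ 0.9007 -0.0552  0.878 ]
  tr [0.1476 0.4915 0.0346] tw [0.     0.0001 0.1496] q6 goal 1.5118992306418955
```

View pics/p5.png

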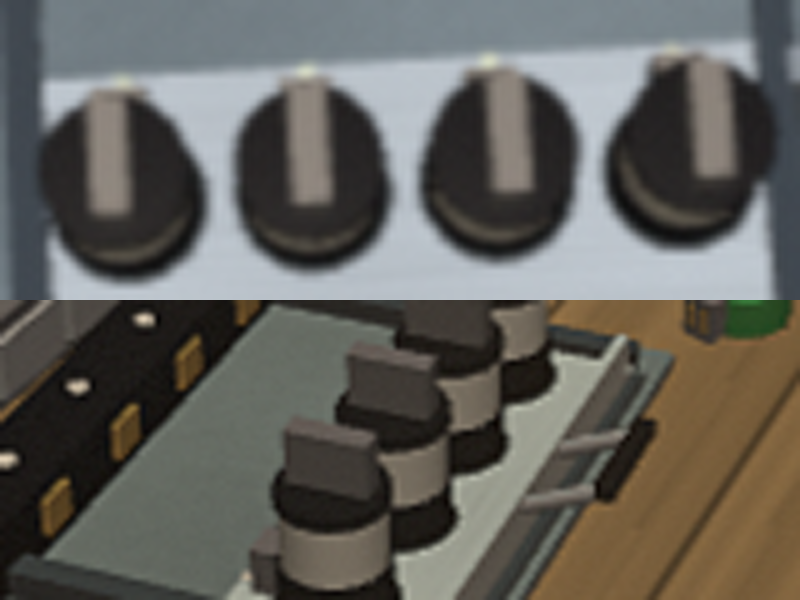

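All four fins sit within about 0.5 px (1 mm) of where a centred light would appear, and all are aligned. Back to the handle.

```bash

python3 -m creep '[{"translation":[0.148,0.49,0.03],"twist":[0,0,0.15],"grip":0.5},{"translation":[0.148,0.49,0.03],"twist":[0,0,0.15],"grip":0.5},{"translation":[0.148,0.49,0.03],"twist":[0,0,0.15],"grip":0.5},{"translation":[0.148,0.49,0.03],"twist":[0,0,0.15],"grip":0.5},{"translation":[0.148,0.49,0.03],"twist":[0,0,0.15],"grip":0.5},{"translation":[0.148,0.49,0.03],"twist":[0,0,0.15],"grip":0.5},{"translation":[0.148,0.49,0.1],"twist":[0,0,0.15],"grip":0.5},{"translation":[0.148,0.49,0.2],"twist":[0,0,0.15],"grip":0.5},{"translation":[0.148,0.49,0.3],"twist":[0,0,0.15],"grip":0.5},{"translation":[0.148,0.49,0.3],"twist":[0,0,0.15],"grip":0.5},{"translation":[0.148,0.49,0.3],"twist":[0,0,0.15],"grip":0.5}]' | head -2
python3 - <<'E'
from h import *
go(*d2w(-.166,0),.048,1.62)
E
```

```text
time: 44.6
eef_pos: [0.4503, -0.0038, 0.0938]
t 44.6 p [ 0.4503 -0.0038  0.0938] q1,q6 [-0.1494  1.3698] phi 1.6223666075796501 w 0.04273918307748716 F [0.8552 0.3926 0.4923]
  tr [-0.0015 -0.0005  0.1146] tw [-0.0002 -0.0001  0.0004] q6 goal 1.5118992306418955
```

```bash

python3 -m creep '[{"translation":[0,0,0.05],"twist":[0,0,0],"grip":0.4},{"translation":[0,0,0.1],"twist":[0,0,0],"grip":0.4},{"translation":[0,0,0.114],"twist":[0,0,0],"grip":0.35},{"translation":[0,0,0.114],"twist":[0,0,0],"grip":0.3},{"translation":[0,0,0.114],"twist":[0,0,0],"grip":0.25},{"translation":[0,0,0.114],"twist":[0,0,0],"grip":0.2},{"translation":[0,0,0.114],"twist":[0,0,0],"grip":0.16},{"translation":[0,0,0.114],"twist":[0,0,0],"grip":0.12},{"translation":[0,0,0.114],"twist":[0,0,0],"grip":0.08},{"translation":[0,0,0.114],"twist":[0,0,0],"grip":0},{"translation":[0,0,0.114],"twist":[0,0,0],"grip":0},{"translation":[0,0,0.114],"twist":[0,0,0],"grip":0}]' 40
python3 -m creep '[{"translation":[0,0.002,0],"twist":[0,0,0],"grip":0},{"translation":[0,0.005,0],"twist":[0,0,0],"grip":0},{"translation":[0,0.009,0],"twist":[0,0,0],"grip":0},{"translation":[0,0.014,0],"twist":[0,0,0],"grip":0},{"translation":[0,0.02,0],"twist":[0,0,0],"grip":0},{"translation":[0,0.026,0],"twist":[0,0,0],"grip":0},{"translation":[0,0.032,0],"twist":[0,0,0],"grip":0},{"translation":[0,0.038,0],"twist":[0,0,0],"grip":0},{"translation":[0,0.044,0],"twist":[0,0,0],"grip":0},{"translation":[0,0.049,0],"twist":[0,0,0],"grip":0},{"translation":[0,0.053,0],"twist":[0,0,0],"grip":0},{"translation":[0,0.056,0],"twist":[0,0,0],"grip":0}]'
python3 - <<'E'
from h import *
go(*d2w(-.059,0),.048,1.62)
E
```

```text
time: 45.8
eef_pos: [0.4503, -0.0044, 0.0489]
orientation: [0.69, 0.724, -0.0, 0.0]
force: [-2.7, -0.1, 6.3]
grip_width: 0.0108
grip_force: 39.2
time: 47.0
eef_pos: [0.47, -0.0033, 0.0489]
orientation: [0.69, 0.724, -0.002, -0.001]
force: [-10.4, -0.1, 14.9]
grip_width: 0.0109
grip_force: 40.4
t 47.0 p [ 0.47   -0.0033  0.0489] q1,q6 [-0.1411  1.3806] phi 1.6198461910286726 w 0.010876409001592266 F [-10.4375  -0.0897  14.9126]
  tr [0.0003 0.2176 0.0014] tw [-0.0007  0.0001 -0.    ] q6 goal 1.5235541341218064
```

```bash

python3 -m creep '[{"translation":[0,0.004,-0.001],"twist":[0,0,0],"grip":0},{"translation":[0,0.01,-0.002],"twist":[0,0,0],"grip":0},{"translation":[0,0.017,-0.002],"twist":[0,0,0],"grip":0},{"translation":[0,0.024,-0.002],"twist":[0,0,0],"grip":0},{"translation":[0,0.031,-0.002],"twist":[0,0,0],"grip":0},{"translation":[0,0.038,-0.002],"twist":[0,0,0],"grip":0},{"translation":[0,0.045,-0.002],"twist":[0,0,0],"grip":0},{"translation":[0,0.052,-0.002],"twist":[0,0,0],"grip":0},{"translation":[0,0.059,-0.002],"twist":[0,0,0],"grip":0},{"translation":[0,0.066,-0.002],"twist":[0,0,0],"grip":0},{"translation":[0,0.073,-0.002],"twist":[0,0,0],"grip":0},{"translation":[0,0.08,-0.002],"twist":[0,0,0],"grip":0}]' | sed -n '1,4p'
python3 -m creep '[{"translation":[0,0.007,0],"twist":[0,0,0],"grip":0},{"translation":[0,0.014,0],"twist":[0,0,0],"grip":0},{"translation":[0,0.021,0],"twist":[0,0,0],"grip":0},{"translation":[0,0.028,0],"twist":[0,0,0],"grip":0},{"translation":[0,0.035,0],"twist":[0,0,0],"grip":0},{"translation":[0,0.042,0],"twist":[0,0,0],"grip":0},{"translation":[0,0.049,0],"twist":[0,0,0],"grip":0},{"translation":[0,0.056,0],"twist":[0,0,0],"grip":0},{"translation":[0,0.063,0],"twist":[0,0,0],"grip":0},{"translation":[0,0.07,0],"twist":[0,0,0],"grip":0},{"translation":[0,0.076,0],"twist":[0,0,0],"grip":0},{"translation":[0,0.082,0],"twist":[0,0,0],"grip":0}]' | sed -n '1,4p'
python3 - <<'E'
from h import *
go(*d2w(-.059,0),.048,1.62)
E
```

```text
time: 48.2
eef_pos: [0.5017, -0.0016, 0.049]
orientation: [0.69, 0.724, -0.002, -0.002]
force: [-7.1, -1.0, 7.0]
time: 49.4
eef_pos: [0.5345, -0.0, 0.049]
orientation: [0.69, 0.724, -0.002, -0.002]
force: [-6.9, -0.1, 7.6]
t 49.4 p [ 0.5345 -0.      0.049 ] q1,q6 [-0.1182  1.4036] phi 1.6198560532698931 w 0.010707750091534343 F [-6.9091 -0.1415  7.6498]
  tr [0.     0.056  0.0021] tw [-0.0008  0.     -0.    ] q6 goal 1.5235541341218064
```

```bash

python3 -m creep '[{"translation":[0,0.006,0],"twist":[0,0,0],"grip":0},{"translation":[0,0.012,0],"twist":[0,0,0],"grip":0},{"translation":[0,0.018,0],"twist":[0,0,0],"grip":0},{"translation":[0,0.024,0],"twist":[0,0,0],"grip":0},{"translation":[0,0.03,0],"twist":[0,0,0],"grip":0},{"translation":[0,0.036,0],"twist":[0,0,0],"grip":0},{"translation":[0,0.041,0],"twist":[0,0,0],"grip":0},{"translation":[0,0.045,0],"twist":[0,0,0],"grip":0},{"translation":[0,0.048,0],"twist":[0,0,0],"grip":0},{"translation":[0,0.051,0],"twist":[0,0,0],"grip":0},{"translation":[0,0.054,0],"twist":[0,0,0],"grip":0},{"translation":[0,0.056,0],"twist":[0,0,0],"grip":0}]' | sed -n '1,4p'
python3 -m creep '[{"translation":[0,0.002,0],"twist":[0,0,0],"grip":0},{"translation":[0,0.004,0],"twist":[0,0,0],"grip":0},{"translation":[0,0.006,0],"twist":[0,0,0],"grip":0},{"translation":[0,0.008,0],"twist":[0,0,0],"grip":0}]' | sed -n '1,4p'
python3 -m creep '[{"translation":[0,0.002,0],"twist":[0,0,0],"grip":0},{"translation":[0,0.004,0],"twist":[0,0,0],"grip":0},{"translation":[0,0.006,0],"twist":[0,0,0],"grip":0}]' | sed -n '1,4p'
```

```text
time: 50.6
eef_pos: [0.5566, 0.001, 0.0489]
orientation: [0.69, 0.724, -0.002, -0.002]
force: [-9.7, -1.1, 8.8]
time: 51.0
eef_pos: [0.5566, 0.001, 0.0489]
orientation: [0.69, 0.724, -0.004, -0.004]
force: [-17.0, -0.5, 18.5]
time: 51.3
eef_pos: [0.5566, 0.001, 0.0489]
orientation: [0.69, 0.724, -0.006, -0.005]
force: [-23.3, -2.9, 22.9]
```

Home against the stop: it stays at x 0.5566 while the force rises. Relax, release, rise and check.

```bash

python3 -m creep '[{"translation":[0,-0.006,-0.001],"twist":[0,0,0],"grip":0},{"translation":[0,-0.01,-0.002],"twist":[0,0,0],"grip":0.16},{"translation":[0,-0.012,-0.003],"twist":[0,0,0],"grip":0.25},{"translation":[0,-0.012,-0.003],"twist":[0,0,0],"grip":0.35},{"translation":[0,-0.012,-0.003],"twist":[0,0,0],"grip":0.4},{"translation":[0,-0.012,-0.05],"twist":[0,0,0],"grip":0.4},{"translation":[0,-0.012,-0.15],"twist":[0,0,0],"grip":0.4},{"translation":[-0.1,-0.1,-0.25],"twist":[0,0,0],"grip":0.2},{"translation":[-0.2,-0.2,-0.36],"twist":[0,0,0],"grip":0},{"translation":[-0.3,-0.3,-0.36],"twist":[0,0,0],"grip":0},{"translation":[-0.4,-0.3,-0.36],"twist":[0,0,0],"grip":0},{"translation":[-0.5,-0.3,-0.36],"twist":[0,0,0],"grip":0}]' | sed -n '1,4p'
python3 - <<'E'
from h import *
t=snap("top","top6");b=snap("side","side6")
cv2.imwrite("pics/p6.png",np.vstack([crop(t,330,185,140,80,700,400),crop(b,270,210,140,40,700,200)]))
for y in(.114,.038,-.038,-.114): print(proj("top",[*d2w(.054,y),.118]))
go(*d2w(-.025,-.275),.15,1.62)
E
```

```text
time: 52.5
eef_pos: [0.4556, -0.1934, 0.1942]
orientation: [0.689, 0.725, 0.0, 0.001]
force: [1.3, 0.5, 0.6]
[284.2962 174.1952]
[314.0253 172.5239]
[343.7004 170.8557]
[373.3216 169.1905]
t 52.6 p [ 0.4569 -0.1982  0.1936] q1,q6 [-0.5355  0.9939] phi 1.612207505500768 w -0.0001936126081253628 F [ 0.8345  0.6241 -0.5758]
  tr [-0.1986  0.3615  0.1113] tw [ 0.0005  0.0008 -0.0012] q6 goal 1.0992423991872018
```

View pics/p6.png

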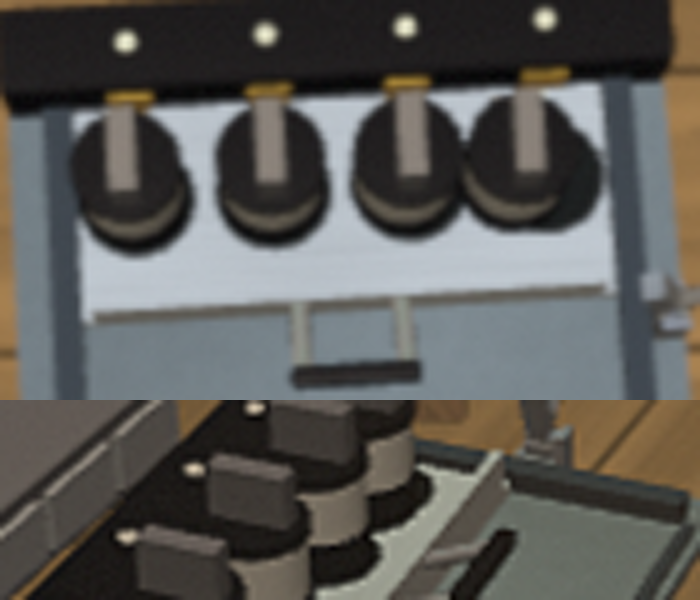

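The light on pad3 has been knocked: its fin is at about (366,171) instead of (373,169), roughly 19 mm towards pad2. It is still upright, and the others are fine. To keep the order asked, I'll pull the tray out again, re-seat the light and push the tray home.

```bash
python3 - <<'E'
from h import *
go(*d2w(-.059,0),.15,1.62)
E
```

```text
t 52.6 p [ 0.4569 -0.1982  0.1936] q1,q6 [-0.5355  0.9939] phi 1.612207505500768 w -0.0001936126081253628 F [ 0.8345  0.6241 -0.5758]
  tr [0.4881 0.2699 0.1077] tw [ 0.0005  0.0008 -0.0012] q6 goal 1.5235541341218064
```

```bash

python3 -m creep '[{"translation":[0.488,0.265,0],"twist":[0,0,-0.001],"grip":0.4},{"translation":[0.488,0.265,0],"twist":[0,0,-0.001],"grip":0.4},{"translation":[0.488,0.265,0],"twist":[0,0,-0.001],"grip":0.4},{"translation":[0.488,0.265,0],"twist":[0,0,-0.001],"grip":0.4},{"translation":[0.488,0.265,0],"twist":[0,0,-0.001],"grip":0.4},{"translation":[0.488,0.265,0.1],"twist":[0,0,-0.001],"grip":0.4},{"translation":[0.488,0.265,0.2],"twist":[0,0,-0.001],"grip":0.4},{"translation":[0.488,0.265,0.25],"twist":[0,0,-0.001],"grip":0.4},{"translation":[0.488,0.265,0.25],"twist":[0,0,-0.001],"grip":0.4},{"translation":[0.488,0.265,0.25],"twist":[0,0,-0.001],"grip":0.4}]' | head -2
python3 - <<'E'
from h import *
go(*d2w(-.059,0),.048,1.62)
E
```

```text
time: 53.6
eef_pos: [0.5529, 0.0084, 0.0926]
t 53.6 p [0.5529 0.0084 0.0926] q1,q6 [-0.0996  1.4154] phi 1.6265100268401855 w 0.03439022869353257 F [0.56   0.0762 0.8054]
  tr [-0.0187  0.0089  0.1115] tw [-0.    -0.     0.001] q6 goal 1.5235541341218064
```

```bash

python3 -m creep '[{"translation":[-0.018,0.009,0.04],"twist":[0,0,0.001],"grip":0.4},{"translation":[-0.018,0.009,0.08],"twist":[0,0,0.001],"grip":0.4},{"translation":[-0.018,0.009,0.112],"twist":[0,0,0.001],"grip":0.35},{"translation":[-0.018,0.009,0.112],"twist":[0,0,0.001],"grip":0.3},{"translation":[-0.018,0.009,0.112],"twist":[0,0,0.001],"grip":0.25},{"translation":[-0.018,0.009,0.112],"twist":[0,0,0.001],"grip":0.2},{"translation":[-0.018,0.009,0.112],"twist":[0,0,0.001],"grip":0.16},{"translation":[-0.018,0.009,0.112],"twist":[0,0,0.001],"grip":0.12},{"translation":[-0.018,0.009,0.112],"twist":[0,0,0.001],"grip":0.08},{"translation":[-0.018,0.009,0.112],"twist":[0,0,0.001],"grip":0},{"translation":[-0.018,0.009,0.112],"twist":[0,0,0.001],"grip":0},{"translation":[-0.018,0.009,0.112],"twist":[0,0,0.001],"grip":0}]' 40
python3 -m creep '[{"translation":[0,-0.002,0],"twist":[0,0,0],"grip":0},{"translation":[0,-0.006,0],"twist":[0,0,0],"grip":0},{"translation":[0,-0.012,0],"twist":[0,0,0],"grip":0},{"translation":[0,-0.02,0],"twist":[0,0,0],"grip":0},{"translation":[0,-0.028,0],"twist":[0,0,0],"grip":0},{"translation":[0,-0.036,0],"twist":[0,0,0],"grip":0},{"translation":[0,-0.044,0],"twist":[0,0,0],"grip":0},{"translation":[0,-0.052,0],"twist":[0,0,0],"grip":0},{"translation":[0,-0.06,0],"twist":[0,0,0],"grip":0},{"translation":[0,-0.068,0],"twist":[0,0,0],"grip":0},{"translation":[0,-0.076,0],"twist":[0,0,0],"grip":0},{"translation":[0,-0.084,0],"twist":[0,0,0],"grip":0}]'|sed -n '1,4p'
python3 -m creep '[{"translation":[0,-0.008,0],"twist":[0,0,0],"grip":0},{"translation":[0,-0.016,0],"twist":[0,0,0],"grip":0},{"translation":[0,-0.024,0],"twist":[0,0,0],"grip":0},{"translation":[0,-0.032,0],"twist":[0,0,0],"grip":0},{"translation":[0,-0.04,0],"twist":[0,0,0],"grip":0},{"translation":[0,-0.048,0],"twist":[0,0,0],"grip":0},{"translation":[0,-0.056,0],"twist":[0,0,0],"grip":0},{"translation":[0,-0.064,0],"twist":[0,0,0],"grip":0},{"translation":[0,-0.072,0],"twist":[0,0,0],"grip":0},{"translation":[0,-0.08,0],"twist":[0,0,0],"grip":0},{"translation":[0,-0.088,0],"twist":[0,0,0],"grip":0},{"translation":[0,-0.096,0],"twist":[0,0,0],"grip":0}]'|sed -n '1,4p'
python3 - <<'E'
from h import *
go(*d2w(-.166,0),.048,1.62)
E
```

```text
time: 54.8
eef_pos: [0.5565, 0.0009, 0.0484]
orientation: [0.69, 0.724, -0.0, 0.0]
force: [-3.2, -0.7, 5.1]
grip_width: 0.011
grip_force: 39.2
time: 56.0
eef_pos: [0.5261, -0.0009, 0.0484]
orientation: [0.69, 0.724, 0.002, 0.002]
force: [5.9, -0.7, -0.4]
time: 57.2
eef_pos: [0.4877, -0.0028, 0.0484]
orientation: [0.69, 0.724, 0.002, 0.002]
force: [5.7, -0.3, -0.2]
t 57.2 p [ 0.4877 -0.0028  0.0484] q1,q6 [-0.1362  1.3856] phi 1.6198309982989836 w 0.01074115246803398 F [ 5.7123 -0.2636 -0.1568]
  tr [ 0.0007 -0.0944  0.0006] tw [ 0.0009  0.0001 -0.    ] q6 goal 1.5118992306418955
```

```bash

python3 -m creep '[{"translation":[0,-0.008,0],"twist":[0,0,0],"grip":0},{"translation":[0,-0.016,0],"twist":[0,0,0],"grip":0},{"translation":[0,-0.025,0],"twist":[0,0,0],"grip":0},{"translation":[0,-0.034,0],"twist":[0,0,0],"grip":0},{"translation":[0,-0.043,0],"twist":[0,0,0],"grip":0},{"translation":[0,-0.052,0],"twist":[0,0,0],"grip":0},{"translation":[0,-0.061,0],"twist":[0,0,0],"grip":0},{"translation":[0,-0.07,0],"twist":[0,0,0],"grip":0},{"translation":[0,-0.078,0],"twist":[0,0,0],"grip":0},{"translation":[0,-0.085,0],"twist":[0,0,0],"grip":0},{"translation":[0,-0.091,0],"twist":[0,0,0],"grip":0},{"translation":[0,-0.095,0],"twist":[0,0,0],"grip":0}]'|sed -n '1,4p'
python3 -m creep '[{"translation":[0,-0.003,0],"twist":[0,0,0],"grip":0},{"translation":[0,-0.006,0],"twist":[0,0,0],"grip":0},{"translation":[0,-0.009,0],"twist":[0,0,0],"grip":0},{"translation":[0,-0.012,0],"twist":[0,0,0],"grip":0},{"translation":[0,-0.012,0],"twist":[0,0,0],"grip":0}]'|sed -n '1,4p'
```

```text
time: 58.4
eef_pos: [0.4496, -0.0047, 0.0484]
orientation: [0.69, 0.724, 0.002, 0.002]
force: [6.0, -0.5, 0.0]
time: 58.9
eef_pos: [0.4497, -0.0047, 0.0487]
orientation: [0.689, 0.724, 0.005, 0.005]
force: [17.2, 1.7, -15.3]
```

At the front stop. Release and measure.

```bash

python3 -m creep '[{"translation":[0,0.006,0],"twist":[0,0,0],"grip":0},{"translation":[0,0.01,0],"twist":[0,0,0],"grip":0.16},{"translation":[0,0.011,0],"twist":[0,0,0],"grip":0.25},{"translation":[0,0.011,0],"twist":[0,0,0],"grip":0.35},{"translation":[0,0.011,0],"twist":[0,0,0],"grip":0.4},{"translation":[0,0.011,-0.1],"twist":[0,0,0],"grip":0.4},{"translation":[0,0,-0.2],"twist":[0,0,0],"grip":0.4},{"translation":[0,-0.1,-0.3],"twist":[0,0,0],"grip":0.4},{"translation":[-0.12,-0.15,-0.4],"twist":[0,0,0],"grip":0.4},{"translation":[-0.24,-0.15,-0.43],"twist":[0,0,0],"grip":0.4},{"translation":[-0.36,-0.15,-0.43],"twist":[0,0,0],"grip":0.4},{"translation":[-0.5,-0.15,-0.43],"twist":[0,0,0],"grip":0.4}]'|sed -n '1,4p'
python3 - <<'E'
from h import *
t=snap("top","top7");b=snap("side","side7")
cv2.imwrite("pics/p7.png",crop(t,330,215,120,60,800,400))
E
```

```text
time: 60.1
eef_pos: [0.3906, -0.1892, 0.2203]
orientation: [0.689, 0.724, 0.0, 0.001]
force: [0.5, 0.6, -0.5]
```

View pics/p7.png

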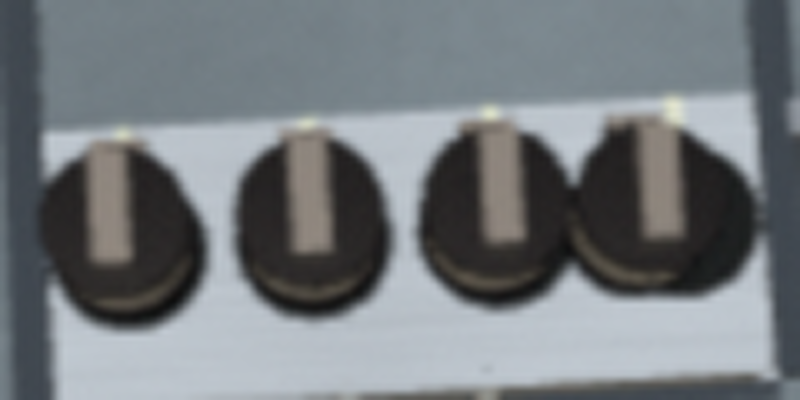

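Pad3's light is displaced: fin at about (368.6,211.7), shoe still facing the charger. Pad2's fin moved about 1 px towards +y, bumped by it. That is my 14th and last picture, so from here on I measure numerically.

```bash
cat >> h.py <<'E'
def tfin(t,u,v,z=.118):
    "fin on the tray: warm grey on black, close round a predicted pixel"
    x0,y0=int(u)-7,int(v)-14; w=cv2.resize(t[y0:y0+29,x0:x0+16],None,fx=8,fy=8,interpolation=cv2.INTER_CUBIC).astype(int)
    m=((w[...,2]-w[...,0]>2)&(w.max(2)>85)).astype(np.uint8)
    m=cv2.morphologyEx(m,cv2.MORPH_OPEN,np.ones((25,25),np.uint8))
    n,l,st,ce=cv2.connectedComponentsWithStats(m)
    i=1+np.argmax(st[1:,4]); c=max(cv2.findContours((l==i).astype(np.uint8),0,2)[0],key=cv2.contourArea)
    b=cv2.boxPoints(cv2.minAreaRect(c))/8+[x0,y0]-.4375
    Q=np.array([ray("top",p,z)[:2] for p in b]);a,d=Q[1]-Q[0],Q[2]-Q[1];e=max(a,d,key=np.linalg.norm)
    deg=(np.degrees(np.arctan2(e[1],e[0]))+90)%180-90
    print("px",b.mean(0),"w",Q.mean(0),"size",np.linalg.norm(a),np.linalg.norm(d),"deg",deg,end=" ")
    return Q.mean(0),deg
def check(t,tx,P=None):
    c,s=np.cos(TH),np.sin(TH)
    for i,y in enumerate((.114,.038,-.038,-.114)):
        g=d2w(tx+.008,y); p=proj("top",[*g,.118]) if not P or i not in P else P[i]
        q,deg=tfin(t,*p); e=q-g; print("err dock mm",1e3*np.array([c*e[0]+s*e[1],-s*e[0]+c*e[1]]),"yaw err",deg-np.degrees(TH))
E
python3 - <<'E'
from h import *
for n,tx,P in(("top5",-.061,None),("top6",.046,{3:(366,171)}),("top7",-.061,{3:(368.6,211.7)})):
    print(n);check(cv2.imread(f"pics/{n}.png"),tx,P)
E
```

```text
top5
px [285.8091 214.8751] w [0.5583 0.1166] size 0.015898843983571533 0.047393233489592804 deg 1.6367254952452583 err dock mm [1.2714 1.2532] yaw err -1.2853592599219401
px [315.8601 213.0031] w [0.5625 0.0408] size 0.0158484132989939 0.04886385524444558 deg 1.8130576497658524 err dock mm [1.6479 1.3864] yaw err -1.109027105401346
px [345.8895 211.5107] w [ 0.5658 -0.035 ] size 0.015835191731684573 0.047748131696326614 deg 2.841740059292164 err dock mm [1.0463 1.4939] yaw err -0.08034469587503468
px [376.3211 209.6187] w [ 0.5701 -0.112 ] size 0.015771636677764347 0.04587501229642878 deg 2.57944323527434 err dock mm [1.4088 0.3776] yaw err -0.3426415198928585
top6
px [285.0625 172.75  ] w [0.6678 0.1188] size 0.022404665689840664 0.051702257516091164 deg 0.08753934321188694 err dock mm [ 3.7686 -2.1393] yaw err -2.8345454119553115
px [313.3125 171.3125] w [0.6711 0.0466] size 0.019867121346588648 0.051436319522844276 deg -0.4039895288974549 err dock mm [3.3742 1.6313] yaw err -3.3260742840646533
px [340.8761 169.7505] w [ 0.6747 -0.0239] size 0.02125644740142661 0.05197776563668293
[... 222 characters left out ...]
 yaw err -4.310093905797494
top7
px [285.8173 214.8748] w [0.5583 0.1165] size 0.01583121666367127 0.04751215488476227 deg 2.2582730376503832 err dock mm [1.2712 1.2332] yaw err -0.6638117175168152
px [315.9503 213.0029] w [0.5625 0.0406] size 0.01590334188439067 0.048986801531010836 deg 2.819846524281985 err dock mm [1.6354 1.1603] yaw err -0.10223823088521344
px [344.7451 211.538 ] w [ 0.5657 -0.0321] size 0.015969936676175737 0.048196147762963056 deg 1.8350545453214124 err dock mm [1.1463 4.3824] yaw err -1.087030209845786
px [368.5674 210.9678] w [ 0.5667 -0.0923] size 0.01616180117796779 0.04719741389889455 deg 0.5850665390144627 err dock mm [-0.9075 20.2034] yaw err -2.3370182161527358
```

```bash
python3 - <<'E'
from h import *
go(.5653,-.0926,.2,3.165)
E
```

```text
t 60.2 p [ 0.3911 -0.1929  0.2193] q1,q6 [-0.6024  0.927 ] phi 1.612182846415446 w 0.03466040019721562 F [0.289  0.7825 0.2525]
  tr [0.2326 0.4455 0.048 ] tw [-0.0003  0.0005 -0.2471] q6 goal -0.18577219448761495
```

```bash

python3 -m creep '[{"translation":[0.233,0.445,0],"twist":[0,0,-0.247],"grip":0.4},{"translation":[0.233,0.445,0],"twist":[0,0,-0.247],"grip":0.4},{"translation":[0.233,0.445,0],"twist":[0,0,-0.247],"grip":0.4},{"translation":[0.233,0.445,0],"twist":[0,0,-0.247],"grip":0.4},{"translation":[0.233,0.445,0],"twist":[0,0,-0.247],"grip":0.4},{"translation":[0.233,0.445,0],"twist":[0,0,-0.247],"grip":0.4},{"translation":[0.233,0.445,0],"twist":[0,0,-0.247],"grip":0.4},{"translation":[0.233,0.445,0],"twist":[0,0,-0.247],"grip":0.4},{"translation":[0.233,0.445,0],"twist":[0,0,-0.247],"grip":0.4},{"translation":[0.233,0.445,0.05],"twist":[0,0,-0.247],"grip":0.4},{"translation":[0.233,0.445,0.1],"twist":[0,0,-0.247],"grip":0.4},{"translation":[0.233,0.445,0.14],"twist":[0,0,-0.247],"grip":0.4}]'|head -2
python3 - <<'E'
from h import *
go(.5653,-.0926,.14,3.165)
E
```

```text
time: 61.4
eef_pos: [0.5628, -0.0846, 0.1615]
t 61.4 p [ 0.5628 -0.0846  0.1615] q1,q6 [-0.2607 -0.2923] phi -3.1100540637819085 w 0.034118432256954365 F [-0.2615  0.5272  0.4877]
  tr [-0.0058 -0.0202  0.0536] tw [ 0.0001 -0.0004  0.0013] q6 goal -0.18577219448761495
```

```bash

python3 -m creep '[{"translation":[-0.003,-0.012,0.03],"twist":[0,0,0.001],"grip":0.4},{"translation":[-0.003,-0.012,0.04],"twist":[0,0,0.001],"grip":0.4},{"translation":[-0.003,-0.012,0.04],"twist":[0,0,0.001],"grip":0.4},{"translation":[-0.003,-0.012,0.04],"twist":[0,0,0.001],"grip":0.4}]'|head -2
python3 - <<'E'
from h import *
go(.5653,-.0926,.0955,3.165)
E
```

```text
time: 61.8
eef_pos: [0.5659, -0.0905, 0.1477]
t 61.8 p [ 0.5659 -0.0905  0.1477] q1,q6 [-0.2693 -0.2931] phi -3.1178003276213526 w 0.034212134117558475 F [-0.9462  0.8093 -0.2633]
  tr [ 0.0017 -0.0051  0.1305] tw [-0.      0.0001  0.0001] q6 goal -0.18577219448761495
```

```bash

python3 -m creep '[{"translation":[0.001,-0.005,0.04],"twist":[0,0,0],"grip":0.4},{"translation":[0.001,-0.005,0.08],"twist":[0,0,0],"grip":0.4},{"translation":[0.001,-0.005,0.11],"twist":[0,0,0],"grip":0.4},{"translation":[0.001,-0.005,0.127],"twist":[0,0,0],"grip":0.4},{"translation":[0.001,-0.005,0.127],"twist":[0,0,0],"grip":0.3},{"translation":[0.001,-0.005,0.127],"twist":[0,0,0],"grip":0.2},{"translation":[0.001,-0.005,0.127],"twist":[0,0,0],"grip":0.15},{"translation":[0.001,-0.005,0.127],"twist":[0,0,0],"grip":0.1},{"translation":[0.001,-0.005,0.127],"twist":[0,0,0],"grip":0},{"translation":[0.001,-0.005,0.127],"twist":[0,0,0],"grip":0},{"translation":[0.001,-0.005,0.127],"twist":[0,0,0],"grip":0}]' 50
python3 - <<'E'
from h import *
go(.5686,-.1123,.115,np.pi+TH)
E
```

```text
time: 62.9
eef_pos: [0.5657, -0.0928, 0.097]
orientation: [-0.012, 1.0, -0.0, 0.001]
force: [-1.5, 0.0, 5.7]
grip_width: 0.0133
grip_force: 49.7
t 62.9 p [ 0.5657 -0.0928  0.097 ] q1,q6 [-0.273  -0.2968] phi -3.117801345802216 w 0.01325620358390965 F [-1.4811  0.0469  5.7312]
  tr [-0.0061 -0.049  -0.0449] tw [-0.0001  0.0002 -0.0043] q6 goal -0.24599310110117534
```

```bash

python3 -m creep '[{"translation":[0,0,-0.02],"twist":[0,0,0],"grip":0},{"translation":[0,-0.001,-0.04],"twist":[0,0,0],"grip":0},{"translation":[0,-0.01,-0.045],"twist":[0,0,-0.004],"grip":0},{"translation":[-0.005,-0.025,-0.045],"twist":[0,0,-0.004],"grip":0},{"translation":[-0.007,-0.04,-0.045],"twist":[0,0,-0.004],"grip":0},{"translation":[-0.007,-0.049,-0.045],"twist":[0,0,-0.004],"grip":0},{"translation":[-0.007,-0.049,-0.045],"twist":[0,0,-0.004],"grip":0},{"translation":[-0.007,-0.049,-0.045],"twist":[0,0,-0.004],"grip":0},{"translation":[-0.007,-0.049,-0.03],"twist":[0,0,-0.004],"grip":0},{"translation":[-0.007,-0.049,-0.02],"twist":[0,0,-0.004],"grip":0},{"translation":[-0.007,-0.049,-0.015],"twist":[0,0,-0.004],"grip":0},{"translation":[-0.007,-0.049,-0.015],"twist":[0,0,-0.004],"grip":0}]'|sed -n '1,4p'
python3 - <<'E'
from h import *
go(.5690,-.1125,.097,np.pi+TH)
E
```

```text
time: 64.1
eef_pos: [0.5679, -0.1117, 0.1016]
orientation: [-0.025, 1.0, 0.0, -0.001]
force: [-0.4, 0.3, -2.6]
t 64.1 p [ 0.5679 -0.1117  0.1016] q1,q6 [-0.3038 -0.353 ] phi -3.092374048639345 w 0.012948459033791259 F [-0.3619  0.2879 -2.6141]
  tr [-0.0026 -0.0021  0.0114] tw [ 0.0001 -0.0002 -0.0003] q6 goal -0.24619776119077486
```

```bash

python3 -m creep '[{"translation":[-0.002,-0.002,0.004],"twist":[0,0,0],"grip":0},{"translation":[-0.002,-0.002,0.008],"twist":[0,0,0],"grip":0},{"translation":[-0.002,-0.002,0.009],"twist":[0,0,0],"grip":0},{"translation":[-0.002,-0.002,0.009],"twist":[0,0,0],"grip":0}]' |sed -n '1,4p'
python3 -m creep '[{"translation":[0,0,0.003],"twist":[0,0,0],"grip":0},{"translation":[0,0,0.005],"twist":[0,0,0],"grip":0},{"translation":[0,0,0.005],"twist":[0,0,0],"grip":0}]' |sed -n '1,4p'
```

```text
time: 64.5
eef_pos: [0.5693, -0.1128, 0.0986]
orientation: [-0.024, 1.0, -0.0, -0.0]
force: [-0.1, 0.2, -3.2]
time: 64.8
eef_pos: [0.5694, -0.1128, 0.097]
orientation: [-0.025, 1.0, -0.0, 0.0]
force: [-1.7, 0.7, 0.6]
```

```bash

python3 -m creep '[{"translation":[0,0,-0.003],"twist":[0,0,0],"grip":0.15},{"translation":[0,0,-0.004],"twist":[0,0,0],"grip":0.3},{"translation":[0,0,-0.004],"twist":[0,0,0],"grip":0.4},{"translation":[0,0,-0.004],"twist":[0,0,0],"grip":0.4},{"translation":[0,0,-0.05],"twist":[0,0,0],"grip":0.4},{"translation":[0,0,-0.14],"twist":[0,0,0],"grip":0.4},{"translation":[0,0.02,-0.16],"twist":[0,0,0],"grip":0.4},{"translation":[0.001,0.1,-0.16],"twist":[0,0,0],"grip":0.4},{"translation":[0.001,0.2,-0.16],"twist":[0,0,0],"grip":0.4},{"translation":[0.001,0.2,-0.15],"twist":[0,0,0],"grip":0.4},{"translation":[0.001,0.2,-0.14],"twist":[0,0,0],"grip":0.4},{"translation":[0.001,0.2,-0.14],"twist":[0,0,0],"grip":0.4}]' |sed -n '1,3p'
python3 - <<'E'
from h import *
go(.5648,-.0328,.096,np.pi+TH-.015)
E
```

```text
time: 66.0
eef_pos: [0.5645, -0.0332, 0.1516]
orientation: [-0.024, 1.0, -0.0, -0.001]
t 66.0 p [ 0.5645 -0.0332  0.1516] q1,q6 [-0.1707 -0.2194] phi -3.0928606805852596 w 0.03425483258184908 F [ 0.0151 -0.5641 -0.3994]
  tr [-0.0011  0.001   0.139 ] tw [-0.     -0.0002  0.002 ] q6 goal -0.09400850075902323
```

```bash

python3 -m creep '[{"translation":[0,0.001,0.04],"twist":[0,0,0],"grip":0.4},{"translation":[0,0.001,0.08],"twist":[0,0,0],"grip":0.4},{"translation":[0,0.001,0.115],"twist":[0,0,0],"grip":0.4},{"translation":[0,0.001,0.136],"twist":[0,0,0],"grip":0.4},{"translation":[0,0.001,0.136],"twist":[0,0,0],"grip":0.3},{"translation":[0,0.001,0.136],"twist":[0,0,0],"grip":0.2},{"translation":[0,0.001,0.136],"twist":[0,0,0],"grip":0.15},{"translation":[0,0.001,0.136],"twist":[0,0,0],"grip":0.1},{"translation":[0,0.001,0.136],"twist":[0,0,0],"grip":0},{"translation":[0,0.001,0.136],"twist":[0,0,0],"grip":0},{"translation":[0,0.001,0.136],"twist":[0,0,0],"grip":0}]' 50
python3 -m creep '[{"translation":[0,0,-0.008],"twist":[0,0,0],"grip":0},{"translation":[0,0,-0.014],"twist":[0,0,0],"grip":0},{"translation":[0,-0.003,-0.014],"twist":[0,0,0],"grip":0},{"translation":[0,-0.006,-0.014],"twist":[0,0,0],"grip":0},{"translation":[0,-0.008,-0.014],"twist":[0,0,0],"grip":0},{"translation":[0,-0.008,-0.014],"twist":[0,0,0],"grip":0},{"translation":[0,-0.008,-0.01],"twist":[0,0,0],"grip":0}]'
python3 - <<'E'
from h import *
go(.5648,-.0361,.097,np.pi+TH)
E
```

```text
time: 67.1
eef_pos: [0.5654, -0.0327, 0.0989]
orientation: [-0.024, 1.0, -0.0, 0.001]
force: [-0.1, -1.2, 2.6]
grip_width: 0.0128
grip_force: 49.6
time: 67.8
eef_pos: [0.5652, -0.0357, 0.1023]
orientation: [-0.024, 1.0, -0.0, 0.0]
force: [0.1, -0.2, -3.4]
grip_width: 0.0125
grip_force: 48.9
t 67.8 p [ 0.5652 -0.0357  0.1023] q1,q6 [-0.1751 -0.224 ] phi -3.092693464148373 w 0.012460652978189369 F [ 0.0661 -0.2469 -3.4255]
  tr [ 0.0011 -0.0009  0.0132] tw [-0.      0.     -0.0003] q6 goal -0.11482960384443874
```

Shifted back. Lower to contact (TCP near 0.0989), release, retreat and measure.

```bash

python3 -m creep '[{"translation":[0,-0.001,0.004],"twist":[0,0,0],"grip":0},{"translation":[0,-0.001,0.007],"twist":[0,0,0],"grip":0},{"translation":[0,-0.001,0.009],"twist":[0,0,0],"grip":0},{"translation":[0,-0.001,0.009],"twist":[0,0,0],"grip":0}]' |sed -n '1,4p'
python3 -m creep '[{"translation":[0,0,0],"twist":[0,0,0],"grip":0.15},{"translation":[0,0,0],"twist":[0,0,0],"grip":0.3},{"translation":[0,0,0],"twist":[0,0,0],"grip":0.4},{"translation":[0,0,0],"twist":[0,0,0],"grip":0.4},{"translation":[0,0,-0.05],"twist":[0,0,0],"grip":0.4},{"translation":[0,0,-0.15],"twist":[0,0,0],"grip":0.4},{"translation":[0,0,-0.27],"twist":[0,0,0],"grip":0.4},{"translation":[0.12,-0.1,-0.27],"twist":[0,0,0.02],"grip":0.4},{"translation":[0.24,-0.2,-0.27],"twist":[0,0,0.04],"grip":0.4},{"translation":[0.36,-0.3,-0.27],"twist":[0,0,0.06],"grip":0.4},{"translation":[0.43,-0.4,-0.27],"twist":[0,0,0.08],"grip":0.4},{"translation":[0.43,-0.4,-0.27],"twist":[0,0,0.1],"grip":0.4}]' |sed -n '1,4p'
python3 - <<'E'
from h import *
t=snap("top","top8");check(t,-.061)
go(*d2w(-.166,0),.1,1.62)
E
```

```text
time: 68.2
eef_pos: [0.5651, -0.0361, 0.0989]
orientation: [-0.025, 1.0, -0.0, 0.0]
force: [-1.4, -0.4, 0.7]
time: 69.4
eef_pos: [0.3994, -0.2059, 0.2071]
orientation: [0.289, 0.957, -0.0, 0.0]
force: [0.0, -0.6, 1.3]
px [285.849  214.8757] w [0.5583 0.1165] size 0.01581265905849376 0.04738763887146153 deg 1.6577035273991783 err dock mm [1.2639 1.153 ] yaw err -1.2643812277680202
px [315.9542 213.0063] w [0.5625 0.0406] size 0.015921642589483573 0.04900528760879209 deg 2.8197215994017597 err dock mm [1.6262 1.1512] yaw err -0.10236315576543875
px [346.1134 211.8404] w [ 0.5649 -0.0356] size 0.01594466059134963 0.04797618130676763 deg 2.194929114132833 err dock mm [0.1677 0.9856] yaw err -0.7271556410343654
px [376.4386 209.9541] w [ 0.5692 -0.1123] size 0.015874175739246942 0.045532007176254316 deg 2.2374235176012576 err dock mm [0.5289 0.1467] yaw err -0.6846612375659409
t 69.5 p [ 0.3971 -0.2091  0.207 ] q1,q6 [-0.6228 -0.0295] phi 2.548234367977333 w 0.03439803565481547 F [-2.7129 -2.5967 -0.174 ]
  tr [0.1767 0.4995 0.2651] tw [-0.0007  0.0004  0.1477] q6 goal 1.5118992306418955
```

All four are within about 1.6 mm and 1.3°. Push home again.

```bash

python3 -m creep '[{"translation":[0.177,0.499,0],"twist":[0,0,0.148],"grip":0.4},{"translation":[0.177,0.499,0],"twist":[0,0,0.148],"grip":0.4},{"translation":[0.177,0.499,0],"twist":[0,0,0.148],"grip":0.4},{"translation":[0.177,0.499,0],"twist":[0,0,0.148],"grip":0.4},{"translation":[0.177,0.499,0],"twist":[0,0,0.148],"grip":0.4},{"translation":[0.177,0.499,0],"twist":[0,0,0.148],"grip":0.4},{"translation":[0.177,0.499,0.1],"twist":[0,0,0.148],"grip":0.4},{"translation":[0.177,0.499,0.2],"twist":[0,0,0.148],"grip":0.4},{"translation":[0.177,0.499,0.265],"twist":[0,0,0.148],"grip":0.4},{"translation":[0.177,0.499,0.265],"twist":[0,0,0.148],"grip":0.4},{"translation":[0.177,0.499,0.265],"twist":[0,0,0.148],"grip":0.4}]' | head -2
python3 - <<'E'
from h import *
go(.4497,-.0047,.0485,1.62)
E
```

```text
time: 70.55
eef_pos: [0.4512, 0.0016, 0.1011]
t 70.5 p [0.4512 0.0016 0.1011] q1,q6 [-0.1371  1.3717] phi 1.632759421859754 w 0.03449729796523974 F [ 0.5003 -0.1421  0.2235]
  tr [-0.0155 -0.0047  0.1315] tw [-0.0001 -0.      0.002 ] q6 goal 1.511141622055304
```

```bash

python3 -m creep '[{"translation":[-0.012,-0.004,0.05],"twist":[0,0,0.002],"grip":0.4},{"translation":[-0.012,-0.004,0.1],"twist":[0,0,0.002],"grip":0.4},{"translation":[-0.012,-0.004,0.131],"twist":[0,0,0.002],"grip":0.35},{"translation":[-0.012,-0.004,0.131],"twist":[0,0,0.002],"grip":0.3},{"translation":[-0.012,-0.004,0.131],"twist":[0,0,0.002],"grip":0.25},{"translation":[-0.012,-0.004,0.131],"twist":[0,0,0.002],"grip":0.2},{"translation":[-0.012,-0.004,0.131],"twist":[0,0,0.002],"grip":0.16},{"translation":[-0.012,-0.004,0.131],"twist":[0,0,0.002],"grip":0.12},{"translation":[-0.012,-0.004,0.131],"twist":[0,0,0.002],"grip":0.08},{"translation":[-0.012,-0.004,0.131],"twist":[0,0,0.002],"grip":0},{"translation":[-0.012,-0.004,0.131],"twist":[0,0,0.002],"grip":0},{"translation":[-0.012,-0.004,0.131],"twist":[0,0,0.002],"grip":0}]' 40
python3 -m creep '[{"translation":[0,0.002,0],"twist":[0,0,0],"grip":0},{"translation":[0,0.006,0],"twist":[0,0,0],"grip":0},{"translation":[0,0.011,0],"twist":[0,0,0],"grip":0},{"translation":[0,0.018,0],"twist":[0,0,0],"grip":0},{"translation":[0,0.025,0],"twist":[0,0,0],"grip":0},{"translation":[0,0.032,0],"twist":[0,0,0],"grip":0},{"translation":[0,0.039,0],"twist":[0,0,0],"grip":0},{"translation":[0,0.046,0],"twist":[0,0,0],"grip":0},{"translation":[0,0.053,0],"twist":[0,0,0],"grip":0},{"translation":[0,0.06,0],"twist":[0,0,0],"grip":0},{"translation":[0,0.067,0],"twist":[0,0,0],"grip":0},{"translation":[0,0.074,0],"twist":[0,0,0],"grip":0}]'|sed -n '1,4p'
python3 -m creep '[{"translation":[0,0.007,0],"twist":[0,0,0],"grip":0},{"translation":[0,0.014,0],"twist":[0,0,0],"grip":0},{"translation":[0,0.021,0],"twist":[0,0,0],"grip":0},{"translation":[0,0.028,0],"twist":[0,0,0],"grip":0},{"translation":[0,0.035,0],"twist":[0,0,0],"grip":0},{"translation":[0,0.042,0],"twist":[0,0,0],"grip":0},{"translation":[0,0.049,0],"twist":[0,0,0],"grip":0},{"translation":[0,0.056,0],"twist":[0,0,0],"grip":0},{"translation":[0,0.063,0],"twist":[0,0,0],"grip":0},{"translation":[0,0.07,0],"twist":[0,0,0],"grip":0},{"translation":[0,0.077,0],"twist":[0,0,0],"grip":0},{"translation":[0,0.084,0],"twist":[0,0,0],"grip":0}]' | sed -n '1,4p'
python3 - <<'E'
from h import *
go(.5566,.001,.0485,1.62)
E
```

```text
time: 71.75
eef_pos: [0.4503, -0.0035, 0.0494]
orientation: [0.69, 0.724, 0.0, 0.001]
force: [-2.6, -0.1, 7.7]
grip_width: 0.0111
grip_force: 39.3
time: 72.95
eef_pos: [0.477, -0.002, 0.0493]
orientation: [0.69, 0.724, -0.002, -0.001]
force: [-10.4, -0.8, 15.4]
time: 74.15
eef_pos: [0.5106, -0.0004, 0.0493]
orientation: [0.69, 0.724, -0.002, -0.001]
force: [-8.9, -1.0, 13.9]
t 74.2 p [ 0.5106 -0.0004  0.0493] q1,q6 [-0.1243  1.3975] phi 1.619829371434509 w 0.010731628816000606 F [-8.9103 -0.9547 13.9132]
  tr [-0.0022  0.1151  0.0016] tw [-0.0006  0.0001 -0.    ] q6 goal 1.5233892740067017
```

```bash

python3 -m creep '[{"translation":[0,0.007,0],"twist":[0,0,0],"grip":0},{"translation":[0,0.014,0],"twist":[0,0,0],"grip":0},{"translation":[0,0.021,0],"twist":[0,0,0],"grip":0},{"translation":[0,0.028,0],"twist":[0,0,0],"grip":0},{"translation":[0,0.035,0],"twist":[0,0,0],"grip":0},{"translation":[0,0.042,0],"twist":[0,0,0],"grip":0},{"translation":[0,0.049,0],"twist":[0,0,0],"grip":0},{"translation":[0,0.056,0],"twist":[0,0,0],"grip":0},{"translation":[0,0.063,0],"twist":[0,0,0],"grip":0},{"translation":[0,0.07,0],"twist":[0,0,0],"grip":0},{"translation":[0,0.077,0],"twist":[0,0,0],"grip":0},{"translation":[0,0.084,0],"twist":[0,0,0],"grip":0}]' | sed -n '1,4p'
python3 -m creep '[{"translation":[0,0.006,0],"twist":[0,0,0],"grip":0},{"translation":[0,0.012,0],"twist":[0,0,0],"grip":0},{"translation":[0,0.017,0],"twist":[0,0,0],"grip":0},{"translation":[0,0.021,0],"twist":[0,0,0],"grip":0},{"translation":[0,0.024,0],"twist":[0,0,0],"grip":0},{"translation":[0,0.027,0],"twist":[0,0,0],"grip":0},{"translation":[0,0.03,0],"twist":[0,0,0],"grip":0},{"translation":[0,0.033,0],"twist":[0,0,0],"grip":0},{"translation":[0,0.035,0],"twist":[0,0,0],"grip":0},{"translation":[0,0.037,0],"twist":[0,0,0],"grip":0},{"translation":[0,0.039,0],"twist":[0,0,0],"grip":0},{"translation":[0,0.041,0],"twist":[0,0,0],"grip":0}]' | sed -n '1,4p'

```

```text
time: 75.35
eef_pos: [0.5443, 0.0012, 0.0494]
orientation: [0.69, 0.724, -0.002, -0.001]
force: [-9.4, -0.3, 12.7]
time: 76.55
eef_pos: [0.5565, 0.0018, 0.0493]
orientation: [0.69, 0.724, -0.004, -0.003]
force: [-19.3, -1.9, 24.9]
```

```bash

python3 -m creep '[{"translation":[0,0.002,0],"twist":[0,0,0],"grip":0},{"translation":[0,0.004,0],"twist":[0,0,0],"grip":0}]' | sed -n '1,4p'
python3 -m creep '[{"translation":[0,-0.007,-0.001],"twist":[0,0,0],"grip":0},{"translation":[0,-0.012,-0.003],"twist":[0,0,0],"grip":0.16},{"translation":[0,-0.012,-0.004],"twist":[0,0,0],"grip":0.25},{"translation":[0,-0.012,-0.004],"twist":[0,0,0],"grip":0.35},{"translation":[0,-0.012,-0.004],"twist":[0,0,0],"grip":0.4},{"translation":[0,-0.012,-0.05],"twist":[0,0,0],"grip":0.4},{"translation":[0,-0.012,-0.15],"twist":[0,0,0],"grip":0.4},{"translation":[-0.1,-0.1,-0.25],"twist":[0,0,0],"grip":0.2},{"translation":[-0.2,-0.2,-0.36],"twist":[0,0,0],"grip":0},{"translation":[-0.3,-0.3,-0.36],"twist":[0,0,0],"grip":0},{"translation":[-0.4,-0.3,-0.36],"twist":[0,0,0],"grip":0},{"translation":[-0.5,-0.3,-0.36],"twist":[0,0,0],"grip":0}]' | sed -n '1,4p'
python3 - <<'E'
from h import *
t=snap("top","top9");check(t,.046)
# reference: the same lights in top6 (pads 0,1 undisturbed)
print("top6");check(cv2.imread("pics/top6.png"),.046,{3:(366,171)})
go(*d2w(-.025,-.275),.15,1.62)
E
```

```text
time: 76.75
eef_pos: [0.5566, 0.0018, 0.0493]
orientation: [0.69, 0.724, -0.005, -0.004]
force: [-23.7, -2.4, 28.2]
time: 77.95
eef_pos: [0.4549, -0.1925, 0.1933]
orientation: [0.689, 0.725, 0.0, 0.001]
force: [1.5, 0.6, 0.7]
px [284.875 172.75 ] w [0.6678 0.1192] size 0.021444363594735612 0.05170206311871885 deg 0.09417893392529209 err dock mm [ 3.7964 -1.6615] yaw err -2.8279058212419064
px [313.1875 171.3125] w [0.6711 0.0469] size 0.01986705821665801 0.05143623783137577 deg -0.40177460793717046 err dock mm [3.3927 1.9502] yaw err -3.323859363104369
px [341.6818 169.7951] w [ 0.6746 -0.026 ] size 0.023586056612688245 0.05336867062598702 deg 3.0410448041762663 err dock mm [3.179  4.9692] yaw err 0.11896004900906787
px [373.1119 167.9261] w [ 0.679  -0.1065] size 0.015945475790456316 0.05163853684647041 deg 3.672321986402409 err dock mm [3.4455 0.2846] yaw err 0.7502372312352104
top6
px [285.0625 172.75  ] w [0.6678 0.1188] size 0.022404665689840664 0.051702257516091164 deg 0.08753934321188694 err dock mm [ 3.7686 -2.1393] yaw err -2.8345454119553115
px [313.3125 171.3125] w [0.6711 0.0466] size 0.019867121346588648 0.051436319522844276 deg -0.4039895288974549 err dock mm [3.3742 1.6313] yaw err -3.3260742840646533
px [340.8761 169.7505] w [ 0.6747 -0.0239] size 0.02125644740142661 0.05197776563668293 deg -0.43084176183157297 err dock mm [3.4114 7.0158] yaw err -3.3529265169987714
px [367.5   168.625] w [ 0.6772 -0.0921] size 0.026659690652327633 0.053882750382771606 deg -1.388009150630296 err dock mm [ 2.4411 14.7666] yaw err -4.310093905797494
t 78.0 p [ 0.4554 -0.201   0.1934] q1,q6 [-0.5393  0.9893] phi 1.6129867530141826 w -0.000350778989612971 F [ 1.862  -6.6908  0.2777]
  tr [-0.1917  0.3654  0.1112] tw [ 0.0004  0.0014 -0.0011] q6 goal 1.0992423991872018
```

```bash
sed -i 's/(w.max(2)>85)).astype/(w.max(2)>85)\&(w.max(2)-w.min(2)<32)).astype/' h.py
python3 - <<'E'
from h import *
check(cv2.imread("pics/top9.png"),.046)
E
python3 -m creep '[{"translation":[-0.19,0.365,0.05],"twist":[0,0,-0.001],"grip":0},{"translation":[-0.19,0.365,0.05],"twist":[0,0,-0.001],"grip":0},{"translation":[-0.19,0.365,0.05],"twist":[0,0,-0.001],"grip":0},{"translation":[-0.19,0.365,0.05],"twist":[0,0,-0.001],"grip":0},{"translation":[-0.19,0.365,0.05],"twist":[0,0,-0.001],"grip":0},{"translation":[-0.19,0.365,0.05],"twist":[0,0,-0.001],"grip":0},{"translation":[-0.19,0.365,0.15],"twist":[0,0,-0.001],"grip":0},{"translation":[-0.19,0.365,0.24],"twist":[0,0,-0.001],"grip":0},{"translation":[-0.19,0.365,0.24],"twist":[0,0,-0.001],"grip":0},{"translation":[-0.19,0.365,0.24],"twist":[0,0,-0.001],"grip":0}]' | sed -n '1,4p'
python3 - <<'E'
from h import *
go(*d2w(-.025,-.15),.095,1.62)
E
```

```text
px [283.8571 174.3017] w [0.6637 0.1218] size 0.01589603645063633 0.043793429714980306 deg 1.5548429589150317 err dock mm [-0.1572  1.13  ] yaw err -1.3672417962521668
px [313.5625 172.75  ] w [0.6673 0.046 ] size 0.015525682580731233 0.04432055041191418 deg 2.2081470049475342 err dock mm [-0.4671  1.2128] yaw err -0.7139377502196642
px [343.3142 171.407 ] w [ 0.6703 -0.0301] size 0.015700233270228698 0.04411309324570914 deg 2.079067234433012 err dock mm [-1.3359  1.0806] yaw err -0.8430175207341866
px [373.2553 169.2663] w [ 0.6754 -0.1068] size 0.015629465346634962 0.044349573050600416 deg 2.247288743589621 err dock mm [-0.1308  0.1832] yaw err -0.6747960115775773
time: 79.0
eef_pos: [0.604, -0.2593, 0.0963]
orientation: [0.687, 0.726, -0.0, -0.001]
force: [0.4, -0.8, 0.8]
t 79.0 p [ 0.604  -0.2593  0.0963] q1,q6 [-0.5019  1.0135] phi 1.62620477075972 w -8.3486802531457e-05 F [ 0.3825 -0.809   0.7639]
  tr [0.2811 0.0018 0.0035] tw [-0.0002 -0.0001  0.001 ] q6 goal 1.2807705830635916
```

All four are within 1.4 mm with the tray home. Flip the lever back.

```bash

python3 -m creep '[{"translation":[0.02,0,0],"twist":[0,0,0],"grip":0},{"translation":[0.04,0,0],"twist":[0,0,0],"grip":0},{"translation":[0.06,0,0],"twist":[0,0,0],"grip":0},{"translation":[0.085,0,0],"twist":[0,0,0],"grip":0},{"translation":[0.11,0,0],"twist":[0,0,0],"grip":0},{"translation":[0.135,0,0],"twist":[0,0,0],"grip":0},{"translation":[0.16,0,0],"twist":[0,0,0],"grip":0},{"translation":[0.185,0,0],"twist":[0,0,0],"grip":0},{"translation":[0.205,0,0],"twist":[0,0,0],"grip":0},{"translation":[0.225,0,0],"twist":[0,0,0],"grip":0},{"translation":[0.24,0,0],"twist":[0,0,0],"grip":0},{"translation":[0.25,0,0],"twist":[0,0,0],"grip":0}]' | sed -n '1,4p'
python3 -m creep '[{"translation":[0.008,0,0],"twist":[0,0,0],"grip":0},{"translation":[0.016,0,0],"twist":[0,0,0],"grip":0},{"translation":[0.02,0,0],"twist":[0,0,0],"grip":0}]' | sed -n '1,4p'
python3 - <<'E'
from h import *
go(*d2w(-.025,-.147),.095,1.62)
E
```

```text
time: 80.2
eef_pos: [0.5992, -0.1596, 0.0952]
orientation: [0.687, 0.726, -0.0, -0.0]
force: [0.0, -2.3, 0.2]
time: 80.5
eef_pos: [0.5992, -0.1521, 0.0956]
orientation: [0.687, 0.726, -0.0, 0.0]
force: [0.7, -1.8, -1.2]
t 80.5 p [ 0.5992 -0.1521  0.0956] q1,q6 [-0.3512  1.1644] phi 1.6260030896789215 w -0.0002502219582581857 F [ 0.73   -1.775  -1.1872]
  tr [ 0.0204 -0.001   0.0014] tw [-0.     0.     0.001] q6 goal 1.285439323019058
```

```bash

python3 -m creep '[{"translation":[0.007,0,0],"twist":[0,0,0],"grip":0},{"translation":[0.014,0,0],"twist":[0,0,0],"grip":0},{"translation":[0.02,0,0],"twist":[0,0,0],"grip":0}]' | sed -n '1,4p'
python3 -m creep '[{"translation":[0.006,0,0],"twist":[0,0,0],"grip":0},{"translation":[0.012,0,0],"twist":[0,0,0],"grip":0},{"translation":[0.018,0,0],"twist":[0,0,0],"grip":0}]' | sed -n '1,4p'
```

```text
time: 80.8
eef_pos: [0.5988, -0.1458, 0.0956]
orientation: [0.688, 0.726, -0.002, 0.001]
force: [-0.0, -10.6, -3.8]
time: 81.1
eef_pos: [0.5988, -0.1452, 0.0957]
orientation: [0.689, 0.725, -0.006, 0.006]
force: [1.4, -26.5, -8.5]
```

At the locked stop (26 N, no further travel). Retreat and verify.

```bash

python3 -m creep '[{"translation":[-0.06,0,0],"twist":[0,0,0],"grip":0},{"translation":[-0.12,0,0],"twist":[0,0,0],"grip":0},{"translation":[-0.2,0,-0.1],"twist":[0,0,0],"grip":0},{"translation":[-0.25,0,-0.2],"twist":[0,0,0],"grip":0},{"translation":[-0.3,-0.1,-0.3],"twist":[0,0,0],"grip":0},{"translation":[-0.4,-0.2,-0.3],"twist":[0,0,0],"grip":0},{"translation":[-0.5,-0.3,-0.3],"twist":[0,0,0],"grip":0},{"translation":[-0.5,-0.35,-0.3],"twist":[0,0,0],"grip":0},{"translation":[-0.5,-0.35,-0.3],"twist":[0,0,0],"grip":0},{"translation":[-0.5,-0.35,-0.3],"twist":[0,0,0],"grip":0}]' | sed -n '1,4p'
python3 - <<'E'
from h import *
t=snap("top","top10");check(t,.046)
m=(t.max(2)<45).astype(np.uint8); m[:190]=0;m[212:]=0;m[:,:376]=0;m[:,395:]=0
n,l,st,ce=cv2.connectedComponentsWithStats(m);i=1+st[1:,4].argmax();print("ball",ce[i],st[i,4],"at start 384,199.2, 41")
a=cv2.imread("pics/top0.png")
# handle: dark bar, compare with start
for im in(a,t):
    k=(im.max(2)<70).astype(np.uint8);k[:212]=0;k[226:]=0;k[:,:312]=0;k[:,350:]=0
    n,l,st,ce=cv2.connectedComponentsWithStats(k);i=1+st[1:,4].argmax();print("handle",ce[i],st[i,4])
# other things unmoved
for nm,(u,v) in dict(jar=(202,167),tape=(221,304),blue=(174,353),green=(430,249),purple=(503,186),yellow=(510,225),brush=(160,290),screw=(140,235),hammer=(500,300),offcut=(432,160)).items():
    d=cv2.absdiff(a,t)[v-22:v+22,u-22:u+22].max(2);print(nm,(d>40).sum(),end="; ")
E
```

```text
time: 82.1
eef_pos: [0.4694, -0.3442, 0.2159]
orientation: [0.688, 0.726, 0.001, -0.0]
force: [0.4, 0.0, -1.2]
px [283.8487 174.3028] w [0.6637 0.1218] size 0.015914648787225205 0.043831828925333216 deg 1.673463688969349 err dock mm [-0.1586  1.1516] yaw err -1.2486210661978494
px [313.5595 172.7501] w [0.6673 0.046 ] size 0.015563501451021122 0.04435912826463848 deg 2.2493005725286253 err dock mm [-0.4669  1.2204] yaw err -0.6727841826385732
px [343.3181 171.4129] w [ 0.6703 -0.0301] size 0.015761675741971348 0.04409037481769209 deg 2.162020960719758 err dock mm [-1.352   1.0719] yaw err -0.7600637944474404
px [373.2544 169.2776] w [ 0.6754 -0.1068] size 0.01569639243995607 0.04435760960413311 deg 2.0898971081021784 err dock mm [-0.1606  0.1875] yaw err -0.83218764706502
ball [380.2571 200.3429] 35 at start 384,199.2, 41
handle [331.  219.5] 100
handle [331.     219.2551] 98
jar 14; tape 0; blue 0; green 0; purple 0; yellow 1604; brush 0; screw 0; hammer 1393; offcut 0;
```

```bash
python3 -c "
from cell import ctrl
print(ctrl.sign_off())"
```

```text
the job is handed in; nothing more can be done
None
```

I handed the job in at about 82 s of the 210 s: all four lights stand on their own pads, within about 1.5 mm of centre and 1.3° of their marks, with the tray fully home and the lever locked; the light on pad3 was knocked aside during the run, so I pulled the tray out again, reset it and its bumped neighbour, and slid the tray back home, and the other bench items I could see were unmoved, but the arm hid the tape measure and hammer in the last picture.

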